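Unlock the jeweller's strongbox and slide it open

TASK

Take the big red-handled key from its wooden rest, stand it upright in the brass lock collar of the blue strongbox and let go of it; then take it again from above by its red bow and, pressing gently, turn it a little back and forth until it drops home in the hidden keyway, and turn it clockwise (seen from above) as far as it goes. Leave the key standing home in the lock and slide the cover by its black handle, away from the lock, fully open to its stop. Leave the other things on the bench where they are.

Things in the scene. Friction and masses are not known exactly. Their poses are not given: they have to be found in the camera images.
- key: The key, 151 mm long, about 0.22 kg. Along one axis, from the tip: flat steel blade 13 mm long (13 wide, 4.6 thick), round shank 44 mm long, 14 mm across, square brass neck 54 mm long, 16 x 16 mm, flat red bow 40 mm long, 40 wide, 12 thick. x points along the axis from bow to tip, y along the width of blade and bow, z along their thickness. Origin mid-length, 8 mm off the axis in -z.
- key_neck (a point): Point on the key's axis in the square brass neck, 79 mm from the tip, 32 mm from the bow; axes as the key's. At the start the key lies level, its thickness upright, with this point 40 mm above the bench; there the neck is free on both sides and below, down to the rest's 8 mm base.
- key_bow (a point): Centre of the key's red bow, on its axis, 131 mm from the tip; axes as the key's. The bow's end is 20 mm further from the tip.
- key_tip (a point): End of the key's blade, on its axis; axes as the key's.
- key_rest_top (a point): Fixed dark wooden rest, base 160 x 60 x 8 mm, with two saddles up to 40 mm high: one under the round shank (38 to 52 mm from the middle towards the tip), one under the bow (48 to 68 mm from the middle the other way). The point is the middle of the base's upper face, 8 mm above the bench; x towards the key's tip.
- strongbox: Fixed blue box, 320 x 130 x 60 mm. Origin under its middle, on the bench, 115 mm along x from the lock axis. x lies along the box from the lock towards the cover's handle and beyond, the way the cover opens; z up.
- lock_mouth (a point): Centre of the mouth of the lock's brass collar, 82 mm above the bench, on the upright lock axis; axes as the box's. The collar is 40 mm across and stands 22 mm above the box; its mouth is a funnel 32 mm wide, narrowing within 11 mm to a 16 mm bore. A key put in rests with its tip 42 mm below the mouth, on a turning barrel; sunk home in the keyway, 55 mm below.
- keyway (a point): Top of the barrel, 42 mm below the mouth; axes as the box's, whatever the barrel's angle. Its hidden slot, 7.5 mm wide, lies when locked anywhere within 26 deg either side of the box's x. The blade sinks 13 mm when its width is within about 10 deg of the slot (two ways). Then 0.06 N m turns it: clockwise to a stop 72 deg clockwise of box x (bolt clear from 55), the other way to 29 deg, still locked.
- cover_handle (a point): Centre of the black handle bar on the strongbox's aluminium cover, 86 mm above the bench, 110 mm from the lock axis when shut. The bar is 74 mm long across the box, 12 mm wide along the box and 12 mm high, on two small feet, with its underside 18 mm above the cover. Axes as the box's; it moves along x.
- cover (a joint): Slide of the cover, m: 0 shut, 0.10 fully open at its stop. About 2.5 N of friction; the bolt holds it shut until the lock is turned.
- saw: Bystander: jeweller's saw frame with black handle, 270 x 100 mm, lying flat, 24 mm high.
- hammer: Bystander: small hammer, 230 mm long, lying flat.
- pliers: Bystander: pliers with blue handles, 135 mm long, lying flat, 12 mm high.
- jar: Bystander: glass jar with white cap, 56 mm across, 70 mm high.
- bowl: Bystander: white bowl, 90 mm across, 40 mm high.
- mandrel: Bystander: upright steel ring mandrel, foot 70 mm across, 160 mm high.
Mind the look-alikes: they are no part of the job. There is more than one size of the key; the job needs the smaller.

How it is judged:
On the way, in this order (a step that is already met when the one before it is completed fails the run):
1. the key stands upright in the lock collar and the gripper has let go of it, with the cover still shut (horizontal distance between key_tip and lock_mouth below 0.006 m and angle between the x axis of key_tip and the z axis of lock_mouth, either way round below 0.2 rad and z of key_tip in the frame of lock_mouth below -0.034 m and contact force between the fingers and key below 0.1 N and value of joint cover below 0.005 m), for 0.2 s.
2. the key is home in the keyway and has been turned, in the gripper, to the unlocked side (horizontal distance between key_tip and lock_mouth below 0.006 m and angle between the x axis of key_tip and the z axis of lock_mouth, either way round below 0.2 rad and z of key_tip in the frame of lock_mouth below -0.049 m and angle between the y axis of key_tip and the x axis of lock_mouth, either way round above 0.95 rad and contact force between the fingers and key above 0.5 N and value of joint cover below 0.02 m), for 0.1 s.
At the end, for the whole second after the job is handed in: The key stands home in the lock (tip within 6 mm of the lock axis and at least 49 mm below the collar's mouth, within 0.2 rad of upright), still turned at least 0.9 rad from the box's long axis, at rest; the cover is open to at least 93 mm of its 100 mm travel (horizontal distance between key_tip and lock_mouth below 0.006 m and angle between the x axis of key_tip and the z axis of lock_mouth, either way round below 0.2 rad and z of key_tip in the frame of lock_mouth below -0.049 m and angle between the y axis of key_tip and the x axis of lock_mouth, either way round above 0.9 rad and value of joint cover above 0.093 m and linear speed of key below 0.02 m/s); the robot touches nothing.
It fails at once if another thing on the bench is moved by more than 30 mm (distance of any of saw, hammer, pliers, jar, bowl, mandrel from where it was at the start of the episode above 0.03 m).
It fails at once if the key is forced: it and the strongbox press on each other with more than 120 N (contact force between key and strongbox above 120 N).
It also fails if it takes over 72 s, if anything falls off the work surface, if the arm or the gripper's body presses on something with over 40 N, if the wrist force passes 120 N, or if a joint passes its speed limit or range.

ROBOT

A 7-joint arm with a two-finger parallel gripper is mounted at the origin on the work surface. World frame = base frame: x ahead of the robot, y to its left, z up, the work surface at z = 0. Lengths are in m, angles in rad, forces in N, time in s.
With the tool pointing down it reaches from about 0.35 to 0.9 m from the base axis. Payload 8.1 kg.
Tool frame: the origin (TCP) lies at the very end of the fingers, on their centre line; the grasp point (between the pads) lies 19 mm behind it (arm.tcp_to_grasp is the z of the grasp point in the tool frame, in m); z points along the fingers, y is the line along which they close (so a half turn about z gives the same grasp; the last joint's range is limited). The gripper opens to 92 mm and grips with 3 to 60 N. Pads are 19 mm wide; open, the fingers measure 130 mm over their backs; the gripper's body (75 mm by 190 mm) begins 47 mm behind the grasp point.
Start: joints at [1.229, 0.434, 0.025, 1.573, -0.012, 1.134, -0.075], TCP at [0.148, -0.607, 0.227] pointing down, gripper open.
Joint ranges: [-2.62, 2.62], [-0.44, 2.09], [-1.27, 1.32], [0.08, 2.57], [-1.32, 4.46], [0.12, 2], [-2.74, 2.74]. Speed limits (rad/s): [2.22, 2.22, 3.01, 3.01, 3.14, 3.14, 3.14].

INTERFACE

Orientations are given as a rotation vector (axis times angle).
In Python, from cell import readout, vision, sign_off, arm gives the robot as it stands. The module is installed in compiled form; this text tells all that it offers.
- The arm moves only by the shell command python3 -m creep 'ROWS' [FORCE]. ROWS is JSON, a list of rows, each a list of 5 numbers: the shift along the tool's x, y, z in units of 4 cm (1.0 is 4 cm), then the turn about the tool's z in units of 4 degrees (1.0 is 4 degrees), then the opening, from 0 (shut) to 1 (fully open). A call has 1 to 12 rows; each row shifts and turns the commanded pose from where the row before left it, along the tool's axes as they then stand; what a row does not reach is not made up. A row lasts 1/8 s, in which the tool goes at most 62.5 mm and 10.7 degrees, less where a joint would pass 70% of its speed; a pose out of reach is approached as far as the arm can. A call with a number of a shift or a turn outside -1 to 1 is refused whole. A call with a gripper value outside its range is refused whole. The fingers move at their own pace and stop on an object; FORCE is the grip in N (left out, the last holds). Time passes only in rows, so rows that do not move let the fingers close. It gives the time, the measured TCP pose, the force, the opening and the grip force at its end, in the units of the state.
- readout.observe(): the state, without advancing time (a new reading comes with each control period).
- vision.get_image(name): name is "scene" or "top"; returns a dict with "pixels" (420x560x3 uint8, blue, green, red), "z_map" (420x560 float32, m along the optical axis (not along the pixel's ray), 0 where there is no reading), "camera_matrix" (3x3 intrinsics, pixels), "k1" (the pictures are not rectified: a ray, as slopes to the right and down, at radius r is drawn at 1 + k1 r^2 times it, then the intrinsics apply), "position" and "rotation" of the camera in the world. Camera axes: x right, y up, looking along -z (the intrinsics and any distortion apply to the point x, -y, -z); pixel columns grow to the right and rows downward; lengths in m; the calibration is good to about 2 mm. A picture is of the moment at which its call begins.
- sign_off(): hands the job in; it is judged then, once.
The state is a dict: "clock": time; "joints": joint angles; "dq": joint speeds; "joint_efforts": joint torques, N m; "position": TCP position; "ee_rot": TCP orientation; "force": force on the tool from outside, world axes, zero at the start; "ft_torque": the same for the moment, N m; "width": opening from 0.0 (shut) to 1.0 (fully open); "gripper_force": force on a finger pad.
Only numpy, scipy, OpenCV 4.12 (cv2) and the standard library are available. Lean on these libraries where they do the work, as an engineer would, in place of code of your own. Each camera call takes 0.05 s, during which the arm holds its last target. There are 200 camera calls.

## Working session

There is one attempt and no reset: what is moved stays moved. The work goes in short steps, Python scripts to look and compute and a shell command to move; the robot and the scene stay as the last step left them, time stands still between calls to the robot, and variables do not carry over. Pictures are saved under pics/ and viewed, at most 10 in all, crops included, and the job is handed in when it is done.

```bash
mkdir -p pics; cat > h.py <<'E'
import numpy as np, cv2
from cell import readout, vision, arm
from scipy.spatial.transform import Rotation as R
def grab(n):
    d=vision.get_image(n); np.savez('%s.npz'%n,**{k:np.array(v) for k,v in d.items()}); return d
def load(n): return dict(np.load('%s.npz'%n))
def Rm(d):
    r=np.array(d['rotation'],float); return r if r.shape==(3,3) else R.from_rotvec(r).as_matrix()
def rays(d,uv):
    K=np.array(d['camera_matrix']);k=float(d['k1']);uv=np.atleast_2d(np.array(uv,float))
    p=np.c_[(uv[:,0]-K[0,2])/K[0,0],(uv[:,1]-K[1,2])/K[1,1]]
    u=cv2.undistortPoints(uv[:,None,:],K.astype(float),np.array([k,0,0,0.]))[:,0]
    return np.c_[u[:,0],-u[:,1],-np.ones(len(u))]@Rm(d).T
def onz(d,uv,z):
    r=rays(d,uv);c=np.array(d['position']).ravel();return c+r*((z-c[2])/r[:,2])[:,None]
def cloud(d,uv):
    uv=np.atleast_2d(uv).astype(int);z=np.array(d['z_map'])[uv[:,1],uv[:,0]]
    return np.array(d['position']).ravel()+rays(d,uv)*z[:,None]
E
python3 - <<'E'
from h import *
for n in('scene','top'):
    d=grab(n);cv2.imwrite(f'pics/{n}0.png',d['pixels']);print(n,d['position'],d['rotation'],d['camera_matrix'],d['k1'])
print(readout.observe(),arm.tcp_to_grasp)
E
```

```text
scene [1.01414336 0.86488311 0.86923514] [0.2852935  1.13923696 2.39374822] [[393.64193423   0.         280.88148586]
 [  0.         393.64193423 217.00096302]
 [  0.           0.           1.        ]] -0.0006157808793093655
top [0.42563061 0.04230458 1.27794993] [ 0.05261406 -0.0762149  -1.55479743] [[437.54769398   0.         278.39739011]
 [  0.         437.54769398 203.23926631]
 [  0.           0.           1.        ]] 0.03263131064675224
{'clock': 0.1, 'joints': array([ 1.22935819,  0.43511332,  0.02498181,  1.57398096, -0.01157651,
        1.13399631, -0.07507335]), 'dq': array([-0.00015003, -0.00258025, -0.00183969, -0.00060007, -0.00078802,
       -0.00134969, -0.00018546]), 'joint_efforts': array([ 1.43073259e-03, -6.69127321e+01,  9.87179875e-01, -3.15144861e+01,
       -6.04946539e-02,  3.74357658e-02,  9.30142483e-05]), 'position': array([ 0.14769148, -0.60684377,  0.22605812]), 'ee_rot': array([-3.11791687e+00, -3.74055591e-01,  4.81836493e-04]), 'force': array([0.31010281, 0.80596964, 0.02024993]), 'ft_torque': array([-0.03363117, -0.01185499,  0.01386196]), 'gripper_force': 0.0, 'width': 0.999362617912762} -0.0188
```

View pics/scene0.png

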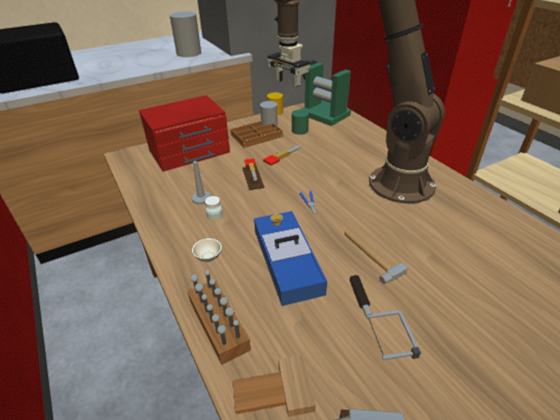

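View pics/top0.png

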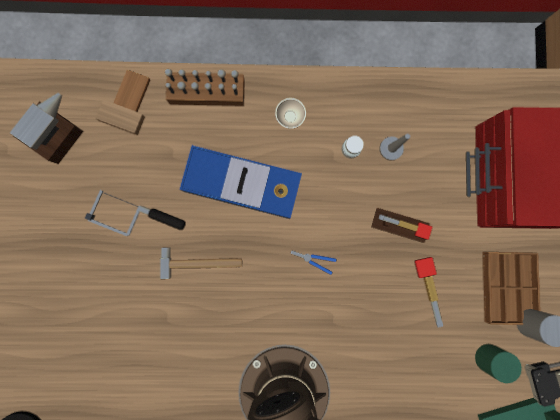

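Candidates for the key: the key on the dark wooden rest (top view, bow 424,230, tip 382,217) and the larger loose one on the bench (bow 425,267, tip 439,323). The loose one is bigger and not on a rest, so I choose the one on the rest. I'll check it in a close crop and measure.

```bash
cat > m.py <<'E'
from h import *
t=load('top');s=load('scene')
a=cv2.resize(t['pixels'][195:255,360:445],None,fx=6,fy=6,interpolation=2)
b=cv2.resize(s['pixels'][145:200,225:305],None,fx=6,fy=6,interpolation=2)
w=max(a.shape[1],b.shape[1]);f=lambda i:cv2.copyMakeBorder(i,0,0,0,w-i.shape[1],0)
o=np.vstack([f(a),f(b)]);cv2.imwrite('pics/crop1.png',cv2.resize(o,None,fx=.85,fy=.85));print(o.shape)
def mask(d,lo,hi,box):
    h=cv2.cvtColor(d['pixels'],cv2.COLOR_BGR2HSV);m=cv2.inRange(h,lo,hi);k=np.zeros_like(m);x0,y0,x1,y1=box;k[y0:y1,x0:x1]=m[y0:y1,x0:x1];return k
def cen(m): y,x=np.nonzero(m);return np.c_[x,y].astype(float)
bow=cen(mask(t,(0,160,90),(6,255,255),(405,210,440,250)));print('bow px',bow.mean(0),len(bow),'z46',onz(t,bow.mean(0),.046))
bs=cen(mask(s,(0,160,90),(6,255,255),(238,150,262,172)));print('bow scene',bs.mean(0),len(bs),onz(s,bs.mean(0),.044))
br=cen(mask(t,(12,110,90),(32,255,255),(380,205,420,235)));P=onz(t,br,.048);print('brass',len(br),P.mean(0))
u=np.linalg.svd(P-P.mean(0))[2][0];print('dir',u,np.degrees(np.arctan2(u[1],u[0])))
blue=mask(t,(105,120,50),(130,255,255),(160,130,310,230));blue=cv2.morphologyEx(blue,cv2.MORPH_CLOSE,np.ones((25,25)))
c=max(cv2.findContours(blue,0,1)[0],key=cv2.contourArea)
r=cv2.minAreaRect(onz(t,c[:,0].astype(float),.06)[:,:2].astype(np.float32)*1000);print('box',r)
g=cen(mask(t,(15,110,60),(32,255,255),(265,175,300,205)));print('collar',len(g),g.mean(0),g.min(0),g.max(0),onz(t,(g.min(0)+g.max(0))/2,.082))
gs=cen(mask(s,(12,110,60),(32,255,255),(262,205,292,235)));print('collar scene',len(gs),gs.min(0),gs.max(0),onz(s,[gs.mean(0)],.075))
hd=cen(cv2.inRange(t['pixels'],(0,0,0),(45,45,45))[160:205,225:262])+[225,160];P=onz(t,hd,.092);print('handle',len(hd),P.mean(0),np.linalg.svd(P-P.mean(0))[2][0])
# depth heights along rest
for n,d,uvs in(('top',t,[(424,230),(410,226),(400,223),(390,219),(384,218),(378,215)]),):
    print(np.round(cloud(d,uvs),4))
E
python3 m.py
```

```text
(690, 510, 3)
bow px [423.14572864 230.51758794] 199 z46 [[ 0.45658731 -0.38414148  0.046     ]]
bow scene [249.67924528 161.26415094] 53 [[ 0.4551505  -0.38549032  0.044     ]]
brass 118 [ 0.47076623 -0.33937667  0.048     ]
dir [-0.26970574 -0.96294279 -0.        ] -105.64675717243642
box ((585.9352416992188, 132.10166931152344), (318.2576904296875, 130.00662231445312), 76.60453033447266)
collar 108 [280.51851852 189.97222222] [274. 184.] [287. 196.] [[0.5608996  0.01973926 0.082     ]]
collar scene 87 [271. 213.] [281. 224.] [[0.55769465 0.01629759 0.075     ]]
handle 88 [0.58531888 0.12633502 0.092     ] [-9.71983714e-01  2.35048208e-01  2.42314393e-29]
[[ 0.458  -0.3855  0.0491]
 [ 0.4686 -0.3467  0.0481]
 [ 0.4765 -0.318   0.0502]
 [ 0.4876 -0.2911  0.046 ]
 [ 0.4902 -0.2748  0.0436]
 [ 0.5005 -0.2663  0.0093]]
```

View pics/crop1.png

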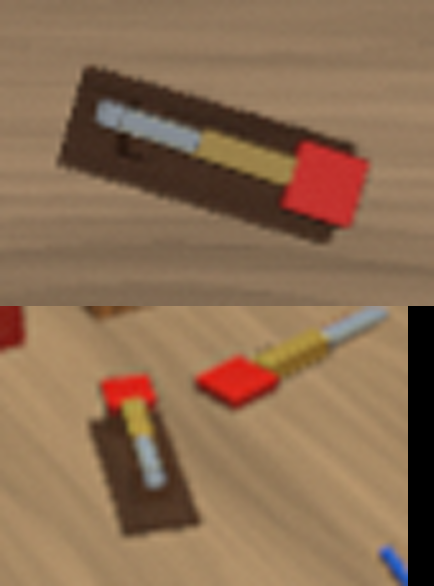

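The crop shows the small red-bowed key lying on the dark rest (top crop: bow 325,185, tip 105,112), with the larger one loose beside it. So the choice stands. The rest does not stick out beside the bow, so the fingers can go down on both sides of it. I'll grip the bow lightly and let the key swing tip-down as it lifts.

```bash
python3 -m creep '[[0.6,-0.24,0,-1,1],[0.9,-0.36,0,0,1],[0.95,-0.38,0,0,1],[0.95,-0.38,0,0,1],[0.95,-0.38,0,0,1],[0.95,-0.38,0,0,1],[0.95,-0.38,0,0,1],[0.9,-0.36,0,0,1],[0.9,-0.36,0,0,1],[0.5,-0.2,0,0,1]]' 5; python3 -m creep '[[0,0,0,-1,1],[0,0,0,-1,1],[0,0,0,-1,1],[0,0,0,-1,1],[0,0,0,-1,1],[0,0,0,-1,1],[0,0,0,-1,1],[0,0,0,-1,1],[0,0,0,-1,1],[0,0,0,-1,1],[0,0,0,-1,1],[0,0,0,-1,1]]'; python3 -m creep '[[0,0,0,-1,1],[0,0,0,-1,1],[0,0,0,0,1]]'
cat >> h.py <<'E'
def to(x,y,yaw=None,z=None):
    o=readout.observe();M=R.from_rotvec(o['ee_rot']).as_matrix();d=np.array([x,y,o['position'][2] if z is None else z])-o['position']
    y0=np.degrees(np.arctan2(M[1,0],M[0,0]))
    print('t',o['clock'],'pos',o['position'].round(4),'yaw',y0.round(2),'F',o['force'].round(2),'Tq',o['ft_torque'].round(2),'w',round(o['width'],3),'gf',o['gripper_force'],'j7',o['joints'][6].round(2))
    print('tool shift units',(M.T@d/.04).round(3),'turn units',None if yaw is None else round(((y0-yaw+180)%360-180)/4,2))
E
python3 -c "
from h import *
to(.456,-.3845,73.8,.023)"
```

```text
clock: 1.35
position: [0.4356, -0.3711, 0.2266]
ee_rot: [-3.102, -0.492, -0.001]
force: [0.0, -0.9, -0.3]
width: 0.999
gripper_force: 0.0
clock: 2.85
position: [0.4337, -0.373, 0.2266]
ee_rot: [-2.634, -1.711, -0.0]
force: [0.3, -0.2, -0.6]
width: 1.0
gripper_force: 0.0
clock: 3.22
position: [0.4336, -0.3733, 0.2266]
ee_rot: [-2.512, -1.886, -0.0]
force: [-0.5, 0.0, -0.2]
width: 0.994
gripper_force: 0.0
t 3.225 pos [ 0.4336 -0.3733  0.2266] yaw 73.81 F [-0.48  0.01 -0.22] Tq [-0.   -0.11  0.02] w 0.994 gf 0.0 j7 0.21
tool shift units [-0.116  0.616  5.091] turn units 0.0
```

```bash
python3 -m creep '[[-0.12,0.62,0.4,0,0.62],[0,0,0.8,0,0.62],[0,0,0.9,0,0.62],[0,0,0.8,0,0.62],[0,0,0.5,0,0.62],[0,0,0,0,0.62]]' 5; python3 - <<'E'
from h import *
to(.456,-.3845,73.8,.023)
d=grab('top');e=grab('scene')
a=cv2.resize(d['pixels'][180:290,360:480],None,fx=5,fy=5,interpolation=2)
b=cv2.resize(e['pixels'][110:220,205:325],None,fx=5,fy=5,interpolation=2)
cv2.imwrite('pics/c2.png',cv2.resize(np.hstack([a,b]),(800,367)))
E
```

```text
clock: 3.98
position: [0.455, -0.3848, 0.0893]
ee_rot: [-2.512, -1.882, 0.001]
force: [-0.3, 0.1, 0.6]
width: 0.619
gripper_force: 0.0
t 3.975 pos [ 0.455  -0.3848  0.0893] yaw 73.69 F [-0.31  0.07  0.64] Tq [ 0.   -0.1  -0.04] w 0.619 gf 0.0 j7 0.15
tool shift units [0.011 0.027 1.658] turn units -0.03
```

View pics/c2.png

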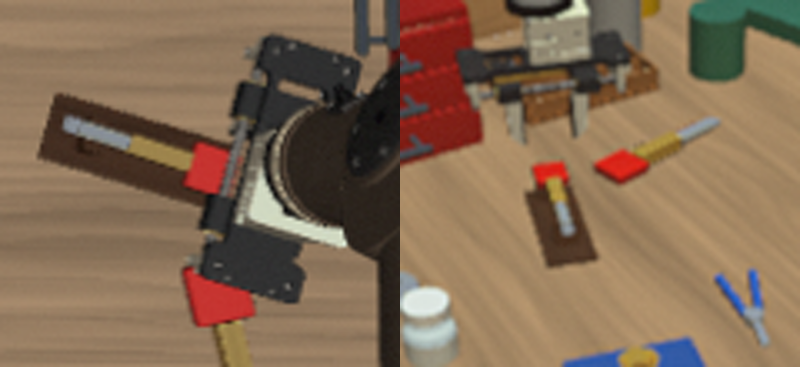

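The fingers (top crop about 225,190) straddle the small key's red bow (210,165), and the big key (220,295) is clear below the palm. I'll descend and close.

```bash
python3 -m creep '[[0,0,0.6,0,0.62],[0,0,0.6,0,0.62],[0,0,0.4,0,0.62],[0,0,0,0,0.62],[0,0,0,0,0.3],[0,0,0,0,0.3],[0,0,0,0,0.3],[0,0,0,0,0.3]]' 5; python3 -c "
from h import *
to(.456,-.3845,73.8,.023)"
```

```text
clock: 5.08
position: [0.4562, -0.3865, 0.0276]
ee_rot: [2.513, 1.882, 0.001]
force: [-0.9, 0.6, 6.2]
width: 0.439
gripper_force: 5.0
t 5.075 pos [ 0.4562 -0.3865  0.0276] yaw 73.67 F [-0.89  0.56  6.22] Tq [ 0.06 -0.03 -0.02] w 0.439 gf 4.977422878146172 j7 0.12
tool shift units [ 0.047 -0.02   0.116] turn units -0.03
```

```bash
python3 -m creep '[[0,0,-0.3,0,0.3],[0,0,-0.5,0,0.3],[0,0,-0.6,0,0.3],[0,0,-0.6,0,0.3],[0,0,-0.6,0,0.3],[0,0,-0.6,0,0.3],[0,0,-0.6,0,0.3],[0,0,-0.6,0,0.3],[0,0,-0.6,0,0.3],[0,0,-0.6,0,0.3],[0,0,0,0,0.3],[0,0,0,0,0.3]]'; python3 - <<'E'
from h import *
to(.456,-.3845,73.8)
e=grab('scene');d=grab('top')
b=cv2.resize(e['pixels'][80:220,185:345],None,fx=5,fy=5,interpolation=2)
cv2.imwrite('pics/c3.png',cv2.resize(b,(640,560)))
E
```

```text
clock: 6.58
position: [0.455, -0.3857, 0.2498]
ee_rot: [-2.513, -1.883, 0.001]
force: [-0.1, -0.3, -3.0]
width: 0.438
gripper_force: 5.0
t 6.575 pos [ 0.455  -0.3857  0.2498] yaw 73.68 F [-0.11 -0.32 -2.99] Tq [-0.05 -0.08 -0.01] w 0.438 gf 4.999639168381691 j7 0.21
tool shift units [ 0.037  0.015 -0.   ] turn units -0.03
```

View pics/c3.png

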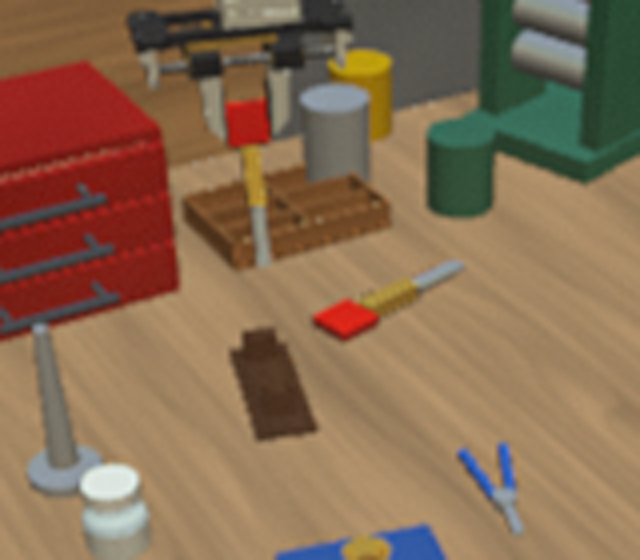

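The key hangs tip-down from its bow between the fingers (bow 248,122; tip 263,258), and the rest is empty. Now to the lock.

```bash
python3 -m creep '[[0.3,0,0,0,0.3],[0.6,0,0,0,0.3],[0.9,0,0,0,0.3],[1,0,0,0,0.3],[1,-0.1,0,0,0.3],[1,-0.1,0,0,0.3],[1,-0.1,0,0,0.3],[1,0,0,0,0.3],[1,0,0,0,0.3],[1,0,0,0,0.3],[0.9,0,0,0,0.3],[0.6,0,0,0,0.3]]'; python3 -m creep '[[0.2,0,0,-1,0.3],[0,0,0,-1,0.3],[0,0,0,-1,0.3],[0,0,0,-1,0.3],[0,0,0,-1,0.3],[0,0,0,-1,0.3],[0,0,0,-1,0.3],[0,0,0,-1,0.3],[0,0,0,-1,0.3],[0,0,0,-1,0.3],[0,0,0,-1,0.3],[0,0,0,-1,0.3]]';python3 -m creep '[[0,0,0,-1,0.3],[0,0,0,-1,0.3],[0,0,0,-1,0.3],[0,0,0,-1,0.3],[0,0,0,-1,0.3],[0,0,0,-1,0.3],[0,0,0,-1,0.3],[0,0,0,-1,0.3],[0,0,0,-1,0.3],[0,0,0,-1,0.3],[0,0,0,-1,0.3],[0,0,0,0,0.3]]'
cat > key.py <<'E'
from h import *
to(.5609,.0197,167)
s=grab('scene');t=grab('top')
cv2.imwrite('pics/now.png',cv2.resize(s['pixels'][130:260,200:360],None,fx=4.4,fy=4.4,interpolation=2))
o=readout.observe();p=o['position']
h=cv2.cvtColor(s['pixels'],cv2.COLOR_BGR2HSV)
m=cv2.inRange(h,(0,160,70),(6,255,255));m[:130]=0;m[260:]=0;m[:,:220]=0;m[:,360:]=0
y,x=np.nonzero(m);print('red',len(x),x.mean(),y.mean());C=cloud(s,np.c_[x,y]);print('red pts',np.median(C,0))
m=cv2.inRange(h,(12,110,60),(32,255,255));
zz=s['z_map']
ys,xs=np.nonzero(m);C=cloud(s,np.c_[xs,ys]);k=(np.linalg.norm(C[:,:2]-p[:2],axis=1)<.09)&(C[:,2]>.06)
for q,c in sorted(zip(np.c_[xs,ys][k].tolist(),C[k].round(3).tolist()),key=lambda a:a[0][1])[::4]: print(q,c)
E
python3 key.py
```

```text
clock: 8.18
position: [0.5596, 0.0158, 0.2504]
ee_rot: [-2.511, -1.886, -0.0]
force: [0.4, -0.4, -2.4]
width: 0.439
gripper_force: 5.0
clock: 9.68
position: [0.5616, 0.0213, 0.2503]
ee_rot: [-1.526, -2.745, 0.0]
force: [0.3, -0.1, -2.3]
width: 0.432
gripper_force: 5.0
clock: 11.18
position: [0.5617, 0.0211, 0.2504]
ee_rot: [-0.391, -3.116, -0.0]
force: [-1.4, 0.4, -2.2]
width: 0.435
gripper_force: 5.0
t 11.175 pos [0.5617 0.0211 0.2504] yaw 165.69 F [-1.42  0.42 -2.2 ] Tq [-0.01 -0.18 -0.06] w 0.435 gf 4.999322444200516 j7 0.88
tool shift units [ 0.012 -0.038  0.   ] turn units -0.33
red 219 226.48858447488584 143.32876712328766
red pts [ 0.49484426 -0.54899289  0.06577972]
[259, 123] [0.596, 0.007, 0.408]
[257, 142] [0.585, -0.034, 0.33]
[263, 143] [0.58, -0.007, 0.339]
[263, 144] [0.581, -0.005, 0.336]
[261, 145] [0.585, -0.009, 0.333]
[281, 145] [0.555, 0.049, 0.352]
[260, 146] [0.591, -0.005, 0.333]
[276, 146] [0.567, 0.044, 0.35]
[282, 146] [0.55, 0.047, 0.346]
[262, 147] [0.587, -0.0, 0.331]
[285, 147] [0.557, 0.075, 0.359]
[284, 148] [0.553, 0.062, 0.348]
[267, 157] [0.615, 0.
[... 582 characters left out ...]
6, 0.036, 0.197]
[281, 190] [0.548, 0.033, 0.192]
[281, 191] [0.548, 0.033, 0.188]
[274, 215] [0.559, 0.004, 0.08]
[278, 215] [0.549, 0.013, 0.083]
[273, 216] [0.563, 0.005, 0.08]
[277, 216] [0.551, 0.009, 0.077]
[281, 216] [0.543, 0.021, 0.082]
[274, 217] [0.561, 0.009, 0.077]
[278, 217] [0.55, 0.014, 0.076]
[271, 218] [0.574, 0.012, 0.08]
[275, 218] [0.56, 0.012, 0.074]
[279, 218] [0.547, 0.015, 0.071]
[273, 219] [0.565, 0.009, 0.07]
[277, 219] [0.555, 0.017, 0.072]
[281, 219] [0.55, 0.033, 0.081]
[276, 220] [0.556, 0.012, 0.064]
[274, 221] [0.573, 0.029, 0.08]
[274, 222] [0.572, 0.028, 0.075]
[278, 222] [0.561, 0.034, 0.074]
[276, 223] [0.566, 0.03, 0.069]
[274, 224] [0.571, 0.025, 0.064]
```

View pics/now.png

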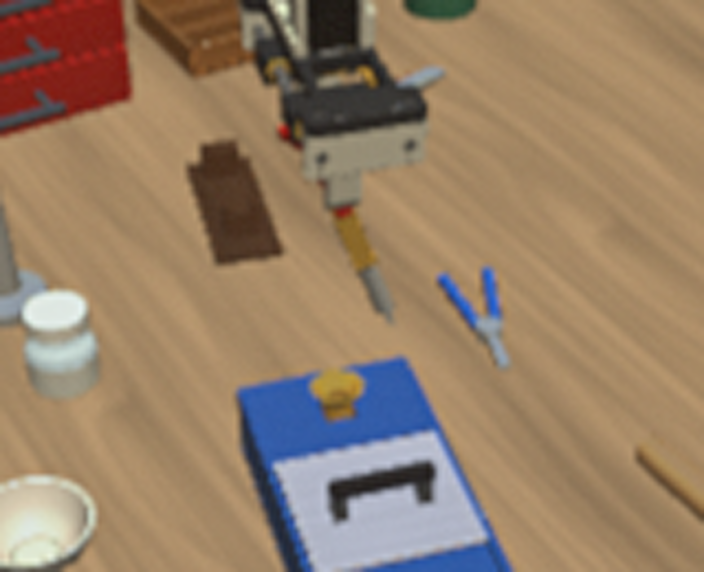

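The key (shank tip at crop 388,320, i.e. 288,203 in the scene image) hangs tilted in the finger plane, to be righted. I'll ease the grip and shake gently.

```bash
cat > tip.py <<'E'
from h import *
def measure(show=None):
    to(.5609,.0197,167)
    s=grab('scene');o=readout.observe();M=R.from_rotvec(o['ee_rot']).as_matrix()
    g=o['position']+M@[0,0,arm.tcp_to_grasp];d=M[:,0];n=M[:,1];c=np.array(s['position'])
    h=cv2.cvtColor(s['pixels'],cv2.COLOR_BGR2HSV);m=cv2.inRange(h,(12,110,50),(32,255,255))
    ys,xs=np.nonzero(m);uv=np.c_[xs,ys].astype(float);r=rays(s,uv)
    lam=((g-c)@n)/(r@n);P=c+r*lam[:,None]-g
    a=P@d;b=-P[:,2];rr=np.hypot(a,b);C=cloud(s,uv)
    k=(rr>.02)&(rr<.075)&(abs(a)<.06)&(b>0)&(np.linalg.norm(C-(P+g),axis=1)<.04)
    q=np.polyfit(b[k],a[k],1);th=np.degrees(np.arctan(q[0]));print('n',k.sum(),'tilt deg (+ = tool x)',th,'offset',q[1])
    T=g+.131*(np.sin(np.radians(th))*d-np.cos(np.radians(th))*np.array([0,0,1]));print('tip est',T.round(4),'collar-tip in tool units',(M.T@(np.array([.5609,.0197,T[2]])-T)/.04).round(3))
    if show: cv2.imwrite(f'pics/{show}.png',cv2.resize(s['pixels'][130:260,200:360],None,fx=4.4,fy=4.4,interpolation=2))
if __name__=='__main__':
    import sys;measure(*sys.argv[1:])
E
python3 tip.py; python3 -m creep '[[0,0,0,-0.3,0.3],[0.3,0,0,0,0.3],[-0.6,0,0,0,0.3],[0.6,0,0,0,0.3],[-0.5,0,0,0,0.3],[0.4,0,0,0,0.3],[-0.3,0,0,0,0.3],[0.1,0,0,0,0.3],[0,0,0,0,0.3],[0,0,0,0,0.3]]' 3.5; python3 tip.py n2
```

```text
t 11.275 pos [0.5619 0.0208 0.2505] yaw 165.61 F [ 0.26 -0.07 -2.39] Tq [ 0.11 -0.15  0.02] w 0.435 gf 4.999716505408287 j7 0.88
tool shift units [ 0.017 -0.033  0.   ] turn units -0.35
n 50 tilt deg (+ = tool x) 19.500105663554177 offset -0.006960148854573357
tip est [0.5196 0.0316 0.1459] collar-tip in tool units [-1.073 -0.031 -0.   ]
clock: 12.58
position: [0.562, 0.0204, 0.2508]
ee_rot: [0.359, 3.121, -0.0]
force: [-0.1, 0.7, -2.1]
width: 0.435
gripper_force: 3.5
t 12.575 pos [0.562  0.0204 0.2508] yaw 166.88 F [-0.08  0.74 -2.06] Tq [ 0.09 -0.15  0.01] w 0.435 gf 3.499855175614357 j7 0.9
tool shift units [ 0.023 -0.024  0.   ] turn units -0.03
n 55 tilt deg (+ = tool x) 14.827387413795433 offset -0.018768182723103037
tip est [0.5294 0.028  0.1429] collar-tip in tool units [-0.813 -0.024  0.   ]
```

```bash
cat > tip2.py <<'E'
from h import *
import sys
s=load('scene')
i=cv2.resize(s['pixels'][160:235,245:325],None,fx=8,fy=8,interpolation=2);cv2.imwrite(f'pics/{sys.argv[1]}.png',i[:600])
o=readout.observe();M=R.from_rotvec(o['ee_rot']).as_matrix();g=o['position']+M@[0,0,arm.tcp_to_grasp]
c=np.array(s['position']);K=s['camera_matrix']
def pr(P):
    q=Rm(s).T@(P-c);return K[0,0]*q[0]/-q[2]+K[0,2],K[1,1]*-q[1]/-q[2]+K[1,2]
for L in(0,.02,.074,.118,.131):
    print(L,[tuple(((np.array(pr(g+L*(np.sin(t)*M[:,0]-np.cos(t)*np.array([0,0,1]))))-[245,160])*8).round(0)) for t in np.radians([0,5,10,15,20])])
E
python3 tip2.py n3
```

```text
0 [(np.float64(233.0), np.float64(56.0)), (np.float64(233.0), np.float64(56.0)), (np.float64(233.0), np.float64(56.0)), (np.float64(233.0), np.float64(56.0)), (np.float64(233.0), np.float64(56.0))]
0.02 [(np.float64(234.0), np.float64(103.0)), (np.float64(239.0), np.float64(102.0)), (np.float64(244.0), np.float64(101.0)), (np.float64(248.0), np.float64(99.0)), (np.float64(253.0), np.float64(97.0))]
0.074 [(np.float64(238.0), np.float64(226.0)), (np.float64(255.0), np.float64(223.0)), (np.float64(271.0), np.float64(218.0)), (np.float64(287.0), np.float64(212.0)), (np.float64(303.0), np.float64(205.0))]
0.118 [(np.float64(241.0), np.float64(321.0)), (np.float64(267.0), np.float64(316.0)), (np.float64(292.0), np.float64(308.0)), (np.float64(318.0), np.float64(298.0)), (np.float64(342.0), np.float64(287.0))]
0.131 [(np.float64(242.0), np.float64(349.0)), (np.float64(270.0), np.float64(342.0)), (np.float64(298.0), np.float64(334.0)), (np.float64(326.0), np.float64(323.0)), (np.float64(353.0), np.float64(311.0))]
```

View pics/n3.png

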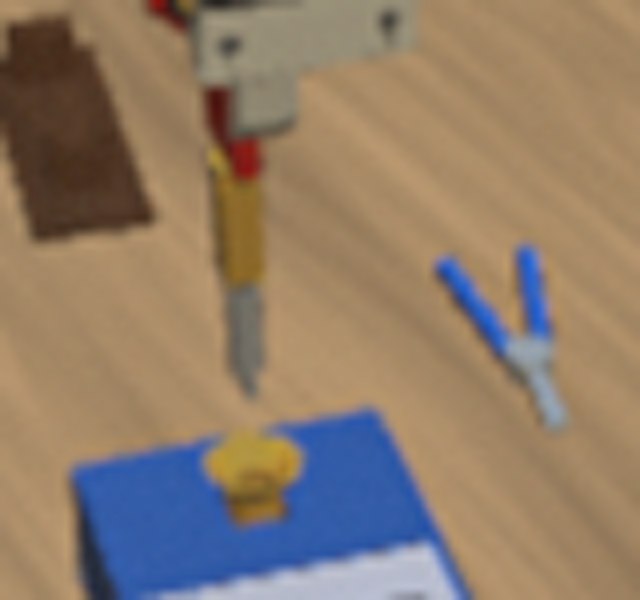

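The key now hangs nearly vertical (neck end 245,283; tip 252,393) but has slid about 20 mm down in the pads. I'll firm the grip and compare the tip with the collar mouth (253,452) in this view.

```bash
python3 -m creep '[[0,0,0,0,0.3],[0,0,0,0,0.3]]' 10; cat > tip3.py <<'E'
from h import *
def full(d,img=None):
    o=readout.observe();M=R.from_rotvec(o['ee_rot']).as_matrix();g=o['position']+M@[0,0,arm.tcp_to_grasp];c=np.array(d['position'])
    h=cv2.cvtColor(d['pixels'],cv2.COLOR_BGR2HSV);return o,M,g,c,h
s=grab('scene');o,M,g,c,h=full(s)
to(.5609,.0197,167)
for nm,px in(('tip',(276.5,209.0)),('neckend',(275.6,195.4))):
    r=rays(s,[px])[0];P=c+r*(((g-c)@M[:,1])/(r@M[:,1]));print(nm,P.round(4),'in tool from grasp',(M.T@(P-g)*1000).round(1))
m=cv2.inRange(h,(12,110,60),(32,255,255));m[:211]=0;m[240:]=0;m[:,:265]=0;m[:,295:]=0
for y in range(211,227):
    x=np.nonzero(m[y])[0]
    if len(x): print(y,x.min(),x.max(),onz(s,[(x.min(),y),(x.max(),y)],.082)[:,:2].round(4).tolist())
t=grab('top');h=cv2.cvtColor(t['pixels'],cv2.COLOR_BGR2HSV)
E
python3 tip3.py
```

```text
clock: 12.88
position: [0.5622, 0.0203, 0.2507]
ee_rot: [0.359, 3.121, -0.0]
force: [0.4, -0.3, -2.9]
width: 0.436
gripper_force: 10.0
t 12.925 pos [0.5622 0.0204 0.2507] yaw 166.88 F [-1.01  0.35 -2.87] Tq [ 0.11 -0.19  0.03] w 0.435 gf 9.999774545431137 j7 0.9
tool shift units [ 0.028 -0.023  0.   ] turn units -0.03
tip [0.5585 0.0212 0.1166] in tool from grasp [  3.8  -0.  152.9]
neckend [0.5601 0.0208 0.1691] in tool from grasp [  2.2   0.  100.4]
213 274 276 [[0.5545, -0.0036], [0.549, -0.0003]]
214 274 277 [[0.557, 0.0008], [0.5488, 0.0057]]
215 273 280 [[0.5622, 0.0036], [0.5431, 0.015]]
216 272 281 [[0.5674, 0.0064], [0.5429, 0.021]]
217 271 281 [[0.5725, 0.0092], [0.5453, 0.0254]]
218 271 281 [[0.5749, 0.0136], [0.5478, 0.0297]]
219 272 281 [[0.5745, 0.0195], [0.5503, 0.034]]
220 273 279 [[0.5742, 0.0254], [0.5581, 0.035]]
221 274 279 [[0.5739, 0.0313], [0.5605, 0.0393]]
222 274 279 [[0.5763, 0.0355], [0.5629, 0.0435]]
223 274 279 [[0.5786, 0.0397], [0.5653, 0.0477]]
224 274 277 [[0.5809, 0.0439], [0.5729, 0.0487]]
```

```bash
python3 -m creep '[[-0.07,0,0.3,0,0.3],[0,0,0.4,0,0.3],[0,0,0.25,0,0.3],[0,0,0.2,0,0.3],[0,0,0.2,0,0.3],[0,0,0.15,0,0.3],[0,0,0,0,0.3]]';python3 -c "
from h import *
to(.5609,.0197,167)"
```

```text
clock: 13.85
position: [0.5649, 0.0196, 0.1904]
ee_rot: [-0.359, -3.121, 0.0]
force: [-0.1, -1.6, -1.9]
width: 0.432
gripper_force: 10.0
t 13.85 pos [0.5649 0.0196 0.1904] yaw 166.88 F [-0.13 -1.62 -1.85] Tq [-0.14 -0.09 -0.04] w 0.432 gf 9.998381584882736 j7 0.85
tool shift units [ 0.097 -0.021  0.   ] turn units -0.03
```

```bash
python3 -m creep '[[0,0,0.12,0,0.3],[0,0,0.1,0,0.3],[0,0,0.08,0,0.3],[0,0,0,0,0.3]]';python3 tip3.py | head -3; python3 - <<'E'
from h import *
s=load('scene');cv2.imwrite('pics/n4.png',cv2.resize(s['pixels'][160:235,245:325],None,fx=8,fy=8,interpolation=2))
E
```

```text
clock: 14.35
position: [0.5646, 0.0197, 0.1782]
ee_rot: [-0.359, -3.12, 0.0]
force: [0.0, 0.1, -3.2]
width: 0.433
gripper_force: 10.0
t 14.4 pos [0.5647 0.0197 0.1785] yaw 166.89 F [ 0.26  0.23 -2.08] Tq [ 0.05 -0.11  0.02] w 0.432 gf 9.98678907752037 j7 0.84
tool shift units [ 0.093 -0.023  0.   ] turn units -0.03
tip [0.5585 0.0212 0.1166] in tool from grasp [ 6.4  0.  80.7]
```

View pics/n4.png

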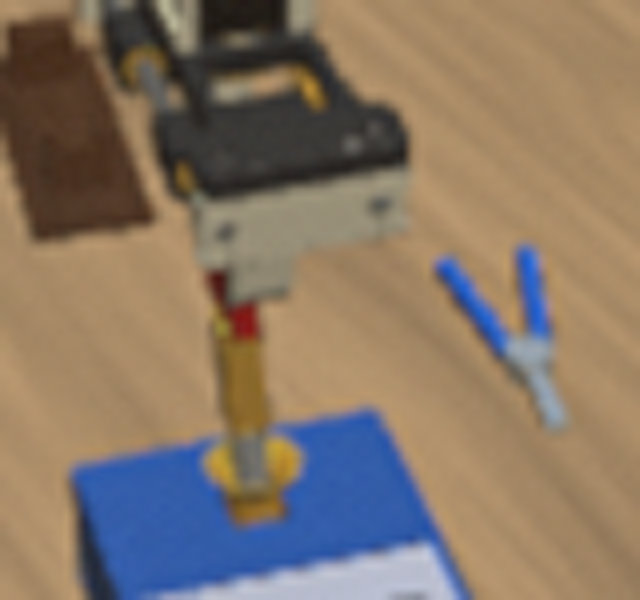

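The shank stands in the collar mouth (shank 250,455, vanishing behind the front rim at about y 490) with no side force. A little further down to contact.

```bash
python3 -m creep '[[0,0,0.06,0,0.3],[0,0,0.04,0,0.3],[0,0,0,0,0.3]]';python3 -m creep '[[0,0,0.04,0,0.3],[0,0,0,0,0.3]]'; python3 -m creep '[[0,0,0.04,0,0.3],[0,0,0,0,0.3]]'
```

```text
clock: 14.82
position: [0.5648, 0.0197, 0.1745]
ee_rot: [-0.359, -3.121, 0.0]
force: [-0.7, -0.8, -2.7]
width: 0.432
gripper_force: 10.0
clock: 15.08
position: [0.5648, 0.0197, 0.173]
ee_rot: [-0.359, -3.121, 0.0]
force: [-0.8, 0.4, -2.7]
width: 0.434
gripper_force: 10.0
clock: 15.32
position: [0.5648, 0.0197, 0.1714]
ee_rot: [-0.359, -3.121, 0.0]
force: [-1.4, -0.0, -3.4]
width: 0.432
gripper_force: 10.0
```

```bash
python3 -m creep '[[0,0,0.05,0,0.3],[0,0,0,0,0.3]]';python3 -m creep '[[0,0,0.05,0,0.3],[0,0,0,0,0.3]]'; python3 -m creep '[[0,0,0.05,0,0.3],[0,0,0,0,0.3]]'
```

```text
clock: 15.58
position: [0.5648, 0.0196, 0.1694]
ee_rot: [-0.359, -3.121, 0.0]
force: [-1.1, -1.0, -1.8]
width: 0.433
gripper_force: 10.0
clock: 15.82
position: [0.5651, 0.0196, 0.1677]
ee_rot: [0.359, 3.121, -0.0]
force: [-1.8, -1.8, 1.4]
width: 0.434
gripper_force: 10.0
clock: 16.08
position: [0.5661, 0.0199, 0.1667]
ee_rot: [0.359, 3.118, 0.001]
force: [-1.4, -1.4, 8.0]
width: 0.435
gripper_force: 10.0
```

```bash
python3 -m creep '[[0,0,-0.02,0,0.62],[0,0,0,0,0.62],[0,0,0,0,0.62],[0,0,0,0,0.62],[0,0,0,0,0.62]]';python3 tip.py; python3 - <<'E'
from h import *
s=load('scene');t=grab('top');a=cv2.resize(s['pixels'][160:235,245:325],None,fx=6,fy=6,interpolation=2);b=cv2.resize(t['pixels'][150:225,240:320],None,fx=6,fy=6,interpolation=2)
cv2.imwrite('pics/n5.png',cv2.resize(np.hstack([a,b]),(800,375)))
E
```

```text
clock: 16.7
position: [0.5649, 0.0197, 0.1662]
ee_rot: [-0.359, -3.121, -0.0]
force: [-0.5, 0.0, 0.1]
width: 0.621
gripper_force: 0.0
t 16.7 pos [0.5649 0.0197 0.1662] yaw 166.88 F [-0.49  0.04  0.08] Tq [ 0.06 -0.19 -0.03] w 0.621 gf 0.0 j7 0.83
tool shift units [ 0.097 -0.024  0.   ] turn units -0.03
n 56 tilt deg (+ = tool x) 15.00311547600957 offset -0.018137168100266454
tip est [0.5319 0.0274 0.0585] collar-tip in tool units [-0.751 -0.023 -0.   ]
```

View pics/n5.png

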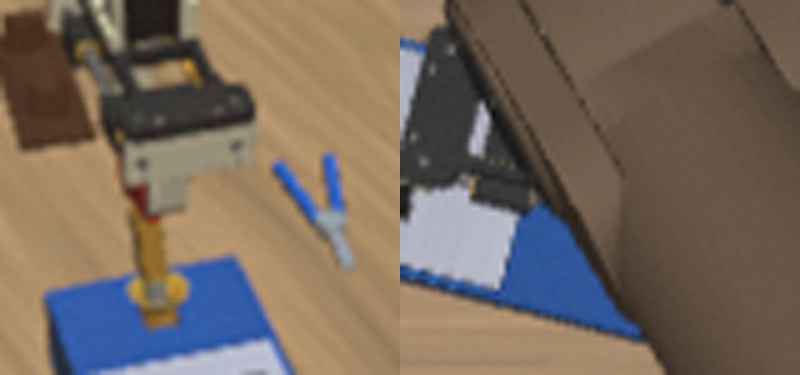

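The key stands free in the collar (neck 150,240; mouth 155,290) between the open fingers, cover shut. I'll lower onto the bow and regrip.

```bash
python3 -m creep '[[0,0,0.1,0,0.62],[0,0,0.15,0,0.62],[0,0,0.12,0,0.62],[0,0,0,0,0.62],[0,0,0,0,0.3],[0,0,0,0,0.3],[0,0,0,0,0.3],[0,0,0,0,0.3],[0.05,0,0,0,0.3],[0,0,0,0,0.3]]' 15;python3 -c "
from h import *
to(.5609,.0197,167)"
```

```text
clock: 18.05
position: [0.5632, 0.0201, 0.1517]
ee_rot: [0.359, 3.12, -0.0]
force: [1.5, -2.1, 0.7]
width: 0.443
gripper_force: 14.8
t 18.05 pos [0.5632 0.0201 0.1517] yaw 166.88 F [ 1.52 -2.08  0.7 ] Tq [-0.28 -0.47  0.  ] w 0.443 gf 14.829319843556732 j7 0.81
tool shift units [ 0.054 -0.024 -0.   ] turn units -0.03
```

```bash
python3 -m creep '[[0,0,0.05,0,0.3],[0,0,0,0,0.3]]';python3 -m creep '[[0,0,0.03,0,0.3],[0,0,0,0,0.3]]'
```

```text
clock: 18.3
position: [0.5628, 0.02, 0.1492]
ee_rot: [-0.359, -3.121, 0.0]
force: [-0.1, -1.4, -0.3]
width: 0.439
gripper_force: 14.9
clock: 18.55
position: [0.5629, 0.02, 0.1482]
ee_rot: [-0.359, -3.121, 0.0]
force: [0.4, -1.3, 2.7]
width: 0.44
gripper_force: 14.9
```

```bash
python3 -m creep '[[0,0,0.03,0,0.3],[0,0,0,0,0.3]]';python3 -m creep '[[0,0,0.02,0.5,0.3],[0,0,0,0.5,0.3],[0,0,0,0.5,0.3],[0,0,0,0.5,0.3],[0,0,0,0,0.3]]'
```

```text
clock: 18.8
position: [0.5629, 0.02, 0.1472]
ee_rot: [-0.359, -3.121, 0.0]
force: [-1.2, -1.5, 4.5]
width: 0.442
gripper_force: 14.9
clock: 19.42
position: [0.5627, 0.0202, 0.1465]
ee_rot: [-0.576, -3.088, 0.001]
force: [-2.2, -1.7, 6.3]
width: 0.44
gripper_force: 15.0
```

```bash
python3 -m creep '[[0,0,0,0.5,0.3],[0,0,0,0.5,0.3],[0,0,0.02,0.5,0.3],[0,0,0,0.5,0.3],[0,0,0,0,0.3]]';python3 -m creep '[[0,0,0,0.5,0.3],[0,0,0,0.5,0.3],[0,0,0,0.5,0.3],[0,0,0,0.5,0.3],[0,0,0,0,0.3]]'
```

```text
clock: 20.05
position: [0.5628, 0.0202, 0.1461]
ee_rot: [0.79, 3.04, -0.001]
force: [-3.0, -3.2, 9.9]
width: 0.44
gripper_force: 15.1
clock: 20.68
position: [0.5626, 0.0203, 0.1458]
ee_rot: [-1.0, -2.978, 0.001]
force: [-3.5, -2.3, 8.6]
width: 0.443
gripper_force: 15.1
```

```bash
python3 -m creep '[[0,0,0,-0.8,0.3],[0,0,0,-0.8,0.3],[0,0,0,-0.8,0.3],[0,0,0,-0.8,0.3],[0,0,0,-0.8,0.3],[0,0,0,-0.8,0.3],[0,0,0,-0.8,0.3],[0,0,0,-0.8,0.3],[0,0,0,0,0.3]]';python3 -m creep '[[0,0,0,-0.6,0.3],[0,0,0,-0.6,0.3],[0,0,0,-0.6,0.3],[0,0,0,-0.6,0.3],[0,0,0,0,0.3]]'
```

```text
clock: 21.8
position: [0.5623, 0.02, 0.1447]
ee_rot: [-0.316, -3.124, 0.0]
force: [-0.2, -2.0, -4.3]
width: 0.438
gripper_force: 14.8
clock: 22.42
position: [0.5624, 0.0199, 0.1452]
ee_rot: [-0.052, -3.14, 0.0]
force: [-2.0, -2.5, -6.4]
width: 0.439
gripper_force: 14.8
```

```bash
python3 -m creep '[[0,0,0.06,0.4,0.3],[0,0,0.06,0,0.3],[0,0,0,0,0.3]]';python3 -c "
from h import *
to(.5609,.0197,167)"
```

```text
clock: 22.8
position: [0.5648, 0.0208, 0.1432]
ee_rot: [0.098, 3.136, -0.0]
force: [-4.8, -3.6, 13.9]
width: 0.442
gripper_force: 15.0
t 22.8 pos [0.5648 0.0208 0.1432] yaw 176.41 F [-4.84 -3.58 13.91] Tq [-0.95  0.86 -0.08] w 0.442 gf 15.021794911008328 j7 0.95
tool shift units [ 0.095 -0.032 -0.   ] turn units 2.35
```

```bash
python3 -m creep '[[0.06,-0.02,-0.06,0,0.3],[0,0,0,0,0.3]]';python3 -m creep '[[0,0,0,0.5,0.3],[0,0,0,0.5,0.3],[0,0,0,0,0.3]]';python3 -m creep '[[0,0,0,0.5,0.3],[0,0,0,0.5,0.3],[0,0,0,0,0.3]]'; python3 tip.py
```

```text
clock: 23.05
position: [0.5614, 0.0201, 0.1438]
ee_rot: [0.097, 3.138, 0.001]
force: [1.2, 0.2, -2.1]
width: 0.439
gripper_force: 14.9
clock: 23.42
position: [0.5607, 0.0197, 0.1431]
ee_rot: [0.207, 3.134, 0.0]
force: [0.4, -0.0, -2.8]
width: 0.436
gripper_force: 14.9
clock: 23.8
position: [0.5605, 0.0195, 0.1431]
ee_rot: [0.316, 3.126, -0.0]
force: [1.1, 0.8, -2.2]
width: 0.438
gripper_force: 14.9
t 23.8 pos [0.5605 0.0195 0.1431] yaw 168.44 F [ 1.07  0.76 -2.24] Tq [ 0.12 -0.44 -0.08] w 0.438 gf 14.861784875392914 j7 0.83
tool shift units [-0.009  0.006 -0.   ] turn units 0.36
n 66 tilt deg (+ = tool x) 10.073064506855948 offset -0.011003761208317678
tip est [0.5381 0.0241 0.0329] collar-tip in tool units [-0.582  0.005  0.   ]
```

```bash
python3 -m creep '[[0,0,0.05,0,0.3],[0,0,0,0,0.3]]';python3 -m creep '[[0,0,0.05,0,0.3],[0,0,0,0,0.3]]'
```

```text
clock: 24.1
position: [0.5613, 0.0195, 0.1422]
ee_rot: [0.315, 3.124, -0.0]
force: [0.0, -1.5, 8.3]
width: 0.432
gripper_force: 14.9
clock: 24.35
position: [0.5625, 0.0195, 0.1414]
ee_rot: [0.315, 3.121, -0.0]
force: [-1.0, -1.9, 17.8]
width: 0.438
gripper_force: 15.0
```

```bash
python3 -m creep '[[0,0,-0.06,0,0.3],[0,0,0,0,0.3]]'; cat > col.py <<'E'
from h import *
s=grab('scene');h=cv2.cvtColor(s['pixels'],cv2.COLOR_BGR2HSV)
for y in range(196,226): print(y,' '.join('%3d/%3d/%3d'%tuple(h[y,x]) for x in range(270,283,2)))
E
python3 col.py
```

```text
clock: 24.6
position: [0.561, 0.0195, 0.142]
ee_rot: [0.315, 3.125, -0.0]
force: [0.9, -1.2, 5.6]
width: 0.442
gripper_force: 14.9
196  14/100/122  21/ 57/121  20/ 52/137  23/ 51/149  22/ 54/155  21/ 56/156  22/ 55/154
197  14/ 97/139  20/ 58/115  22/ 52/156  22/ 53/155  21/ 55/154  22/ 54/152  22/ 54/152
198  14/100/155  19/ 61/121  22/ 51/144  23/ 50/122  22/ 54/152  23/ 52/151  21/ 52/152
199  15/103/168  16/ 63/126  22/ 47/125  22/ 42/ 90  22/ 52/151  22/ 54/152  21/ 53/153
200  16/100/173  20/ 63/134  21/ 50/143  21/ 49/120  22/ 55/154  21/ 55/153  23/ 54/152
201  17/ 99/172  23/ 59/148  22/ 54/157  22/ 51/146  22/ 55/154  23/ 53/153  22/ 50/148
202  16/ 99/172  20/ 63/163  22/ 50/154  24/ 51/139  21/ 55/144  21/ 52/146  21/ 53/145
203  17/ 99/172  20/ 88/148  15/ 65/129  23/ 54/133  22/ 55/139  22/ 52/142  22/ 53/145
204  16/100/174  19/133/130  10/129/103  22/ 50/132  22/ 53/143  22/ 54/142  22/ 50/147
205  16/100/178  18/136/129  19/150/129  23/ 46/132  21/ 50/144  23/ 51/126  21/ 61/133
206  16/ 99/180  18/117/126  22/150/139  22/ 47/119  19/ 62/127  18/ 76/127  16/ 94/154
2
[... 970 characters left out ...]
 116/ 44/139  22/181/187  20/154/136  18/131/123  19/126/140  20/186/173 150/ 17/136
219 112/121/160  20/157/175  21/134/141  19/ 48/111  18/ 72/114  20/179/164 117/ 65/149
220 110/178/172   6/ 40/129  21/138/148  22/ 67/129  20/ 97/123  18/114/134 111/163/163
221 109/186/173 112/121/131  21/155/128  21/111/115  21/139/123 123/ 70/120 109/189/174
222 109/183/169 110/158/137  18/162/101  18/152/104  19/178/123 123/ 69/122 109/185/176
223 109/177/170 110/169/158  18/165/111  19/182/133  20/187/146   3/ 45/102 109/181/173
224 109/181/168 110/183/170  15/114/114  18/164/143  16/101/131 125/ 49/104 110/178/173
225 109/176/168 110/182/171 123/ 46/110 134/ 45/124 113/106/145 110/154/154 109/182/171
```

The neck's lower end has dropped from about row 215 to 218 and the bow's lower edge is now just under the fingertips. The key is home, so I'll turn clockwise.

```bash
python3 -m creep '[[0,0,0,0,0.3],[0,0,0,0.8,0.3],[0,0,0,0.8,0.3],[0,0,0,0.8,0.3],[0,0,0,0.8,0.3],[0,0,0,0.8,0.3],[0,0,0,0.8,0.3],[0,0,0,0.8,0.3],[0,0,0,0.8,0.3],[0,0,0,0.8,0.3],[0,0,0,0.8,0.3],[0,0,0,0,0.3]]' 25;python3 -c "
from h import *
to(.5609,.0197,95)"
```

```text
clock: 26.15
position: [0.5614, 0.0195, 0.1421]
ee_rot: [1.165, 2.916, 0.001]
force: [1.8, -1.8, 6.2]
width: 0.433
gripper_force: 24.9
t 26.15 pos [0.5614 0.0195 0.1421] yaw 136.44 F [ 1.75 -1.82  6.22] Tq [-0.45 -0.67  0.05] w 0.433 gf 24.90592360496521 j7 0.35
tool shift units [ 0.013 -0.004 -0.   ] turn units 10.36
```

```bash
python3 -m creep '[[0,0,0,0.8,0.3],[0,0,0,0.8,0.3],[0,0,0,0.8,0.3],[0,0,0,0.8,0.3],[0,0,0,0.8,0.3],[0,0,0,0.8,0.3],[0,0,0,0.8,0.3],[0,0,0,0.8,0.3],[0,0,0,0.8,0.3],[0,0,0,0.8,0.3],[0,0,0,0.8,0.3],[0,0,0,0,0.3]]';python3 -c "
from h import *
to(.5609,.0197,95)"; python3 -m creep '[[0,0,0,0.8,0.3],[0,0,0,0.7,0.3],[0,0,0,0.5,0.3],[0,0,0,0,0.3]]';python3 -c "
from h import *
to(.5609,.0197,95)"; python3 col.py
```

```text
clock: 27.65
position: [0.5613, 0.0191, 0.142]
ee_rot: [1.992, 2.427, 0.001]
force: [1.5, -2.0, 5.4]
width: 0.438
gripper_force: 24.9
t 27.65 pos [0.5613 0.0191 0.142 ] yaw 101.23 F [ 1.54 -2.03  5.38] Tq [-0.71 -0.66  0.06] w 0.438 gf 24.903084933757782 j7 -0.19
tool shift units [ 0.016 -0.008 -0.   ] turn units 1.56
clock: 28.15
position: [0.5613, 0.019, 0.142]
ee_rot: [2.157, 2.282, 0.001]
force: [1.9, -2.1, 6.7]
width: 0.432
gripper_force: 24.9
t 28.15 pos [0.5613 0.019  0.142 ] yaw 93.24 F [ 1.86 -2.07  6.69] Tq [-0.77 -0.53  0.06] w 0.432 gf 24.901911914348602 j7 -0.31
tool shift units [ 0.017 -0.01  -0.   ] turn units -0.44
196  26/ 48/150   2/184/122   1/203/136   2/207/137   1/197/137   2/205/139   8/ 55/ 37
197  25/ 49/151   2/186/122   2/205/139   2/201/137   2/204/135   1/203/138  13/ 47/ 38
198  25/ 49/152   2/184/125   2/205/138   2/203/136   1/197/136   1/202/140  11/ 58/ 35
199  26/ 49/151   3/176/129   2/206/136   2/203/133   2/196/134   1/203/138  10/ 39/ 39
200  26/ 49/151   2/169/124   2/205/137   3/206/134   1/203/133   3/197/144  16/ 86/ 74
201  27/ 48/150   3/1
[... 1478 characters left out ...]
 115/ 44/139  21/181/189  22/113/120  17/101/137  20/121/147  20/187/173 150/ 21/135
219 111/124/161  20/161/173  21/103/129  19/ 29/122  19/ 89/126  20/177/166 117/ 67/148
220 110/178/173   6/ 37/130  21/134/150  22/ 61/134  20/102/125  18/113/136 110/161/163
221 109/187/173 112/122/130  21/155/130  21/110/118  20/140/122 122/ 66/119 109/187/176
222 109/183/170 110/157/138  19/161/100  18/158/105  19/178/122 123/ 67/122 109/187/176
223 109/179/170 109/175/157  18/162/110  19/181/134  19/179/148   5/ 50/103 109/185/174
224 110/175/169 109/183/170  16/117/113  18/164/143  17/101/131 126/ 51/105 109/182/172
225 110/177/170 110/178/173 123/ 44/111 134/ 47/124 114/103/146 111/150/155 109/179/172
```

```bash
cat > zz.py <<'E'
from h import *
s=load('scene');c=np.array(s['position']);L=np.array([.561,.019,0])
n=c-L;n[2]=0;n/=np.linalg.norm(n)
for off in(0,.008,.01):
    r=rays(s,[(276,y) for y in(202.5,203,217,218,218.5,219)]);P=c+r*(((L+off*n-c)@n)/(r@n))[:,None];print(off,P[:,2].round(4))
E
python3 zz.py;python3 -m creep '[[0,0,0,0.6,0.3],[0,0,0,0.6,0.3],[0,0,0,0.4,0.3],[0,0,0,0,0.3]]';python3 -c "
from h import *
to(.5609,.0197,95)"
```

```text
0 [0.1413 0.1394 0.084  0.08   0.0779 0.0759]
0.008 [0.1474 0.1455 0.0906 0.0865 0.0845 0.0825]
0.01 [0.1489 0.147  0.0922 0.0882 0.0862 0.0841]
clock: 28.7
position: [0.5613, 0.019, 0.142]
ee_rot: [2.281, 2.158, 0.001]
force: [0.8, -0.6, 6.1]
width: 0.438
gripper_force: 24.9
t 28.7 pos [0.5613 0.019  0.142 ] yaw 86.84 F [ 0.81 -0.61  6.08] Tq [-0.85 -0.46 -0.  ] w 0.438 gf 24.900357127189636 j7 -0.4
tool shift units [ 0.018 -0.012 -0.   ] turn units -2.04
```

```bash
python3 - <<'E'
import cv2,numpy as np
from h import *
def prof(img,cols): 
    h=cv2.cvtColor(img,cv2.COLOR_BGR2HSV);return h
a=cv2.imread('pics/n4.png');a=cv2.resize(a,(80,75),interpolation=cv2.INTER_AREA)
b=cv2.imread('pics/n5.png')[:,:400];b=cv2.resize(b,(80,75),interpolation=cv2.INTER_AREA)
s=grab('scene');c=s['pixels'][160:235,245:325]
H=[cv2.cvtColor(i,cv2.COLOR_BGR2HSV) for i in(a,b,c)]
for y in range(38,64): print(y+160,' | '.join(' '.join('%3d/%3d'%tuple(h[y,x,:2]) for x in(29,30,31,32)) for h in H))
E
```

```text
198   4/141   3/171   4/165  13/113 |   9/ 98  24/ 50  24/ 52  22/ 56 |   2/205   2/201   2/200   1/201
199   2/198   1/213   3/189  12/120 |  10/ 95  23/ 48  24/ 51  22/ 53 |   2/198   2/210   2/205   2/201
200   4/193   0/204   2/195  10/131 |  10/ 88  23/ 48  23/ 51  21/ 50 |   2/205   2/204   2/204   1/200
201   7/191   2/202   3/199   9/135 |  10/ 78  24/ 47  23/ 50  23/ 50 |   1/202   1/201   1/202   2/209
202  13/184  11/188  12/187  15/141 |   8/ 88  15/ 60  13/ 77  16/ 77 |   2/206   2/200   4/199   8/187
203  19/173  19/170  19/174  18/139 |   7/151   4/151   7/158  13/113 |   7/188  13/176  18/162  20/162
204  20/176  20/176  19/172  18/139 |  14/181  12/192  13/177  15/119 |  16/175  20/160  22/156  21/169
205  19/176  19/175  19/172  18/144 |  19/176  19/180  19/173  17/123 |  20/169  20/174  20/175  20/178
206  19/176  19/172  19/174  19/156 |  20/175  20/175  19/172  18/130 |  19/171  20/175  20/177  19/173
207  19/177  19/176  19/175  19/160 |  19/172  19/172  19/172  18/140 |  19/171  19/172  19/175  19/177
208  19/174  19/171  19/175  19/167 |  19/175  19/175  19/17
[... 903 characters left out ...]
  22/ 32 |  20/ 93  19/ 42  19/ 24  22/ 51 |  20/145  19/169  23/168  22/152
218  21/109  23/ 29  19/ 19  18/ 28 |  21/ 71  23/ 19  25/ 13  21/ 34 |  21/121  17/ 95  25/105  24/ 83
219  21/122  19/ 38  21/ 23  21/ 30 |  21/ 92  21/ 30  21/ 22  20/ 32 |  20/116  18/ 25  22/ 24  23/ 24
220  21/141  21/ 79  21/ 63  20/ 73 |  21/129  21/ 77  21/ 65  20/ 72 |  21/134  21/ 70  21/ 63  21/ 68
221  21/151  21/120  21/111  21/118 |  21/153  21/122  20/109  20/114 |  21/156  21/113  20/105  20/117
222  19/160  19/162  19/162  19/166 |  19/160  20/161  19/161  18/162 |  18/167  19/167  19/162  19/166
223  17/155  19/184  19/183  19/180 |  17/154  19/182  19/182  19/180 |  18/166  19/185  19/180  19/182
```

```bash
for i in 1; do python3 -m creep '[[0,0,0,0.5,0.3],[0,0,0,0.5,0.3],[0,0,0,0,0.3]]'; python3 -c "
from h import *
to(.5609,.0197,95)"; python3 -m creep '[[0,0,0,0.5,0.3],[0,0,0,0.5,0.3],[0,0,0,0,0.3]]'; python3 -c "
from h import *
to(.5609,.0197,95)"; python3 -m creep '[[0,0,0,0.5,0.3],[0,0,0,0.5,0.3],[0,0,0,0,0.3]]'; python3 -c "
from h import *
to(.5609,.0197,95)"; done
```

```text
clock: 29.12
position: [0.5613, 0.019, 0.142]
ee_rot: [2.355, 2.077, 0.001]
force: [1.5, -2.0, 6.5]
width: 0.436
gripper_force: 24.9
t 29.125 pos [0.5613 0.019  0.142 ] yaw 82.84 F [ 1.49 -2.    6.54] Tq [-0.85 -0.47  0.04] w 0.436 gf 24.898974895477295 j7 -0.47
tool shift units [ 0.017 -0.013 -0.   ] turn units -3.04
clock: 29.5
position: [0.5613, 0.0189, 0.142]
ee_rot: [2.426, 1.994, 0.001]
force: [1.5, -2.9, 6.0]
width: 0.434
gripper_force: 24.9
t 29.5 pos [0.5613 0.0189 0.142 ] yaw 78.83 F [ 1.48 -2.87  6.04] Tq [-0.95 -0.53  0.1 ] w 0.434 gf 24.898432195186615 j7 -0.53
tool shift units [ 0.018 -0.014 -0.   ] turn units -4.04
clock: 29.88
position: [0.5613, 0.0188, 0.142]
ee_rot: [2.494, 1.908, 0.001]
force: [1.6, -2.3, 6.3]
width: 0.436
gripper_force: 24.9
t 29.875 pos [0.5613 0.0188 0.142 ] yaw 74.84 F [ 1.56 -2.34  6.33] Tq [-0.95 -0.4   0.06] w 0.436 gf 24.91214096546173 j7 -0.59
tool shift units [ 0.018 -0.016 -0.   ] turn units -5.04
```

No stop at 92°, so the key is not engaged yet. I'll go back and search the counter-clockwise side, which had no pressure on it the first time.

```bash
python3 -m creep '[[0,0,0,-1,0.3],[0,0,0,-1,0.3],[0,0,0,-1,0.3],[0,0,0,-1,0.3],[0,0,0,-1,0.3],[0,0,0,-1,0.3],[0,0,0,-1,0.3],[0,0,0,-1,0.3],[0,0,0,-1,0.3],[0,0,0,-1,0.3],[0,0,0,-1,0.3],[0,0,0,-1,0.3]]'; python3 -m creep '[[0,0,0,-1,0.3],[0,0,0,-1,0.3],[0,0,0,-1,0.3],[0,0,0,-1,0.3],[0,0,0,-1,0.3],[0,0,0,-1,0.3],[0,0,0,-1,0.3],[0,0,0,-1,0.3],[0,0,0,-1,0.3],[0,0,0,-1,0.3],[0,0,0,0,0.3]]';python3 -m creep '[[0,0,0,-0.7,0.3],[0,0,0,-0.7,0.3],[0,0,0,-0.6,0.3],[0,0,0,0,0.3]]';python3 -m creep '[[0,0,0,-0.7,0.3],[0,0,0,-0.7,0.3],[0,0,0,-0.6,0.3],[0,0,0,0,0.3]]'; python3 -c "
from h import *
to(.5609,.0197,167)"
```

```text
clock: 31.38
position: [0.5608, 0.0191, 0.142]
ee_rot: [1.499, 2.76, -0.001]
force: [-0.4, -2.2, 7.3]
width: 0.433
gripper_force: 24.9
clock: 32.75
position: [0.5609, 0.0191, 0.1419]
ee_rot: [0.466, 3.106, -0.001]
force: [-0.8, -1.2, 7.6]
width: 0.435
gripper_force: 24.9
clock: 33.25
position: [0.5609, 0.0191, 0.1419]
ee_rot: [0.249, 3.131, -0.001]
force: [0.3, -2.3, 7.8]
width: 0.435
gripper_force: 24.9
clock: 33.75
position: [0.5609, 0.0192, 0.1419]
ee_rot: [0.03, 3.141, -0.001]
force: [0.0, -1.8, 7.3]
width: 0.434
gripper_force: 24.9
t 33.75 pos [0.5609 0.0192 0.1419] yaw 178.89 F [ 0.03 -1.84  7.31] Tq [-0.5  -0.24 -0.04] w 0.434 gf 24.899281561374664 j7 0.99
tool shift units [ 0.001  0.012 -0.   ] turn units 2.97
```

```bash
for i in 1; do python3 -m creep '[[0,0,0,-0.5,0.3],[0,0,0,-0.5,0.3],[0,0,0,0,0.3]]'; python3 -m creep '[[0,0,0,-0.5,0.3],[0,0,0,-0.5,0.3],[0,0,0,0,0.3]]'; python3 -m creep '[[0,0,0,-0.5,0.3],[0,0,0,-0.5,0.3],[0,0,0,0,0.3]]';  python3 -m creep '[[0,0,0,-0.5,0.3],[0,0,0,-0.5,0.3],[0,0,0,0,0.3]]'; done | grep -E "pos|force: \["
```

```text
position: [0.5609, 0.0192, 0.142]
force: [0.5, -1.6, 7.5]
position: [0.5609, 0.0192, 0.1419]
force: [0.4, -1.9, 7.5]
position: [0.5609, 0.0193, 0.142]
force: [-1.2, -2.1, 7.8]
position: [0.5609, 0.0193, 0.1419]
force: [0.1, -1.9, 7.0]
```

```bash
cat > tilt.py <<'E'
from h import *
s=grab('scene');c=np.array(s['position']);L=np.array([.561,.0195,0]);n=c-L;n[2]=0;n/=np.linalg.norm(n);e=np.array([-n[1],n[0],0])
g=s['pixels'].astype(float)
U=np.array([(x,y) for y in range(198,222) for x in range(262,292)],float)
r=rays(s,U);P=c+r*(((L-c)@n)/(r@n))[:,None];a=((P-L)@e*1000).reshape(24,30);z=P[:,2].reshape(24,30)
C=cloud(s,U);dn=(((C-L)@n)*1000).reshape(24,30)
h=cv2.cvtColor(s['pixels'],cv2.COLOR_BGR2HSV)[198:222,262:292]
print('image-right e',e.round(3))
for i in range(24):
    k=np.nonzero(abs(dn[i])<22)[0]
    print(198+i,'z%.3f'%z[i].mean(),'depth a:',(a[i,k[0]].round(1),a[i,k[-1]].round(1)) if len(k) else None,'V:',' '.join('%d'%v for v in h[i,4:22,2]),'S',' '.join('%d'%v for v in h[i,4:22,1]))
print(a[10,4:22].round(1))
E
python3 tilt.py
```

```text
image-right e [-0.881  0.472  0.   ]
198 z0.159 depth a: (np.float64(-27.8), np.float64(5.4)) V: 161 133 98 93 99 101 101 102 104 103 103 114 106 108 119 120 131 138 S 92 67 44 126 193 189 192 190 184 183 188 197 94 45 47 55 56 55
199 z0.155 depth a: (np.float64(-24.9), np.float64(5.4)) V: 170 147 102 84 95 98 101 103 102 106 105 111 104 109 120 117 126 134 S 96 82 58 112 177 190 187 183 193 188 192 191 88 47 51 50 55 53
200 z0.151 depth a: (np.float64(-25.1), np.float64(2.3)) V: 175 165 128 91 88 96 99 101 102 104 107 111 103 110 119 114 121 132 S 99 93 82 101 183 189 191 187 190 191 191 186 97 46 49 56 55 54
201 z0.147 depth a: (np.float64(-22.2), np.float64(5.2)) V: 176 174 160 127 101 95 95 100 102 104 104 109 102 109 119 115 126 134 S 99 98 96 108 162 185 193 179 190 186 194 185 88 44 47 55 55 53
202 z0.143 depth a: (np.float64(-19.3), np.float64(5.1)) V: 177 177 175 163 139 113 98 97 99 100 103 108 109 115 119 119 128 134 S 99 99 99 105 121 147 180 187 188 189 186 182 103 53 49 54 52 51
203 z0.140 depth a: (np.float64(-13.3), np.float64(5.1)) V: 176 179 176 174 168 150 128 109 
[... 3137 characters left out ...]
: (np.float64(-43.6), np.float64(48.1)) V: 168 169 169 172 158 147 174 164 122 101 113 116 123 152 165 160 149 172 S 181 177 178 184 123 54 157 169 109 56 54 35 97 171 178 124 68 178
220 z0.072 depth a: (np.float64(-43.7), np.float64(48.1)) V: 169 168 169 171 173 156 128 148 145 126 129 134 121 134 135 127 163 172 S 180 179 180 185 178 96 36 141 130 75 65 70 103 158 111 54 160 187
221 z0.068 depth a: (np.float64(-43.9), np.float64(48.1)) V: 169 168 169 171 173 173 132 119 129 119 116 116 121 123 119 165 174 173 S 177 179 181 179 183 180 122 103 152 116 110 117 135 145 66 178 189 183
[-29.3 -26.2 -23.1 -20.  -16.9 -13.9 -10.8  -7.7  -4.6  -1.5   1.6   4.7
   7.8  10.9  13.9  17.   20.1  23.2]
```

The key leans about 3–4° in tool x (neck mid-line a=-1 mm at z 0.12 against 0 at 0.096), which keeps the blade off the slot. I'll right it by shifting in tool x with a softer grip, then sweep again.

```bash
python3 -m creep '[[0,0,-0.03,0,0.3],[0.06,0,0,0,0.3],[0.06,0,0,0,0.3],[0,0,0.03,0,0.3],[0,0,0,0,0.3]]' 10; python3 -c "
from h import *
to(.5609,.0197,167)"; python3 tilt.py | cut -c1-120 | sed -n '9,19p'
```

```text
clock: 35.92
position: [0.5561, 0.0184, 0.142]
ee_rot: [-0.407, 3.115, -0.0]
force: [-1.2, -0.3, 4.8]
width: 0.433
gripper_force: 10.0
t 35.925 pos [0.5561 0.0184 0.142 ] yaw -165.12 F [-1.16 -0.28  4.83] Tq [-0.28  0.   -0.02] w 0.433 gf 9.999383836984634 j7 1.22
tool shift units [-0.125  0.002  0.   ] turn units 6.97
205 z0.132 depth a: (np.float64(-7.4), np.float64(11.1)) V: 170 173 177 178 176 175 153 120 125 134 130 115 105 115 119 
206 z0.128 depth a: (np.float64(-7.5), np.float64(11.0)) V: 169 169 173 178 179 176 151 115 108 112 129 128 121 129 144 
207 z0.124 depth a: (np.float64(-7.6), np.float64(10.9)) V: 170 168 171 175 179 182 150 115 107 105 124 134 131 145 168 
208 z0.120 depth a: (np.float64(-7.7), np.float64(10.9)) V: 172 170 169 172 175 181 162 122 107 105 122 134 132 146 171 
209 z0.116 depth a: (np.float64(-7.8), np.float64(10.8)) V: 173 171 170 170 172 177 171 133 108 106 122 133 132 142 171 
210 z0.112 depth a: (np.float64(-7.9), np.float64(10.7)) V: 174 174 173 169 171 175 167 132 108 108 128 135 131 139 171 
211 z0.108 depth a: (np.float64(-8.0), np.float64(10.6)) V: 173 174 172 172 170 172 165 129 106 109 133 138 133 139 168 
212 z0.104 depth a: (np.float64(-8.1), np.float64(10.6)) V: 170 172 174 175 174 173 155 123 106 108 133 138 132 140 146 
213 z0.100 depth a: (np.float64(-8.2), np.float64(10.5)) V: 169 173 177 177 176 175 149 116 106 108 132 137 132 127 134 
214 z0.096 depth a: (np.float64(-8.3), np.float64(10.4)) V: 168 173 174 158 147 142 127 112 105 109 130 136 132 131 124 
215 z0.092 depth a: (np.float64(-11.6), np.float64(13.5)) V: 137 138 144 153 158 145 138 126 106 107 131 135 131 141 159
```

```bash
(python3 -m creep '[[0,0,0.03,0,0.3],[0,0.005,0,0.6,0.3],[0,0.005,0,0.6,0.3],[0,0,0,0,0.3]]' 12; python3 -m creep '[[0,0.005,0,0.6,0.3],[0,0.005,0,0.6,0.3],[0,0,0,0,0.3]]'; python3 -m creep '[[0,0.005,0,0.6,0.3],[0,0.005,0,0.6,0.3],[0,0,0,0,0.3]]') | grep -E "pos|rot|force: \["
```

```text
position: [0.557, 0.0192, 0.1417]
ee_rot: [-0.275, 3.127, -0.0]
force: [0.4, -1.7, 10.6]
position: [0.557, 0.0196, 0.1417]
ee_rot: [-0.144, 3.135, 0.0]
force: [-0.0, -1.6, 10.6]
position: [0.5569, 0.0199, 0.1417]
ee_rot: [-0.012, 3.139, 0.0]
force: [0.1, -2.1, 10.2]
```

```bash
(python3 -m creep '[[0,0.005,0,0.6,0.3],[0,0.005,0,0.6,0.3],[0,0,0,0,0.3]]'; python3 -m creep '[[0,0.005,0,0.6,0.3],[0,0.005,0,0.6,0.3],[0,0,0,0,0.3]]'; python3 -m creep '[[0,0.005,0,0.6,0.3],[0,0.005,0,0.6,0.3],[0,0,0,0,0.3]]'; python3 -m creep '[[0,0.005,0,0.6,0.3],[0,0.005,0,0.6,0.3],[0,0,0,0,0.3]]') | grep -E "pos|rot|force: \["
```

```text
position: [0.5569, 0.0203, 0.1417]
ee_rot: [0.119, 3.136, 0.0]
force: [0.2, -1.4, 10.8]
position: [0.5569, 0.0206, 0.1417]
ee_rot: [0.25, 3.129, 0.0]
force: [1.0, -2.5, 11.4]
position: [0.557, 0.0209, 0.1417]
ee_rot: [0.381, 3.116, 0.0]
force: [-0.3, -2.6, 10.7]
position: [0.5571, 0.0212, 0.1417]
ee_rot: [0.511, 3.097, 0.0]
force: [-0.3, -1.7, 11.0]
```

```bash
(python3 -m creep '[[0,0.005,0,0.6,0.3],[0,0.005,0,0.6,0.3],[0,0,0,0,0.3]]'; python3 -m creep '[[0,0.005,0,0.6,0.3],[0,0.005,0,0.6,0.3],[0,0,0,0,0.3]]'; python3 -m creep '[[0,0.005,0,0.6,0.3],[0,0.005,0,0.6,0.3],[0,0,0,0,0.3]]'; python3 -m creep '[[0,0.005,0,0.6,0.3],[0,0.005,0,0.6,0.3],[0,0,0,0,0.3]]') | grep -E "pos|rot|force: \["; python3 col.py >/dev/null; python3 zz.py; python3 tilt.py | sed -n '2,24p'
```

```text
position: [0.5573, 0.0216, 0.1417]
ee_rot: [0.641, 3.073, 0.0]
force: [-0.3, -1.8, 10.2]
position: [0.5574, 0.0219, 0.1417]
ee_rot: [0.769, 3.043, 0.001]
force: [-0.3, -1.8, 9.9]
position: [0.5576, 0.0222, 0.1417]
ee_rot: [0.896, 3.008, 0.001]
force: [-0.1, -1.5, 11.0]
position: [0.5578, 0.0226, 0.1417]
ee_rot: [1.021, 2.968, 0.001]
force: [-0.2, -2.3, 9.9]
0 [0.1413 0.1394 0.084  0.08   0.0779 0.0759]
0.008 [0.1474 0.1455 0.0906 0.0865 0.0845 0.0825]
0.01 [0.1489 0.147  0.0922 0.0882 0.0862 0.0841]
198 z0.159 depth a: None V: 151 149 149 149 150 150 149 150 150 149 150 149 150 149 142 125 120 139 S 54 55 55 53 54 54 53 54 54 55 51 55 56 53 52 49 49 51
199 z0.155 depth a: None V: 148 147 149 149 148 149 150 148 148 149 149 149 149 150 126 88 76 117 S 53 52 55 55 55 53 54 52 53 53 55 53 53 53 53 38 34 50
200 z0.151 depth a: None V: 147 147 148 148 149 149 149 150 150 148 150 150 150 150 136 124 118 129 S 52 52 53 52 53 53 56 54 54 53 53 54 54 53 51 39 43 49
201 z0.147 depth a: None V: 152 152 145 145 150 148 148 149 149 149 149 148 148 149 149 149 151 149 S 60 59 56 53 54 52 52 51 53 
[... 2898 characters left out ...]
29 165 182 184 143 161 S 183 188 193 179 19 144 179 174 171 171 167 171 174 178 185 177 48 133
218 z0.080 depth a: (np.float64(-18.2), np.float64(41.7)) V: 169 168 171 172 138 170 187 164 134 125 122 128 138 164 173 180 134 168 S 180 181 185 178 44 134 181 171 152 122 121 131 150 174 187 169 19 159
219 z0.076 depth a: (np.float64(-37.3), np.float64(48.1)) V: 168 168 170 174 158 146 175 168 133 110 111 117 123 149 166 159 148 171 S 179 178 180 182 124 56 154 175 138 60 44 54 97 168 177 122 65 179
220 z0.072 depth a: (np.float64(-43.7), np.float64(48.1)) V: 169 168 169 169 172 156 128 159 147 125 130 134 128 134 134 126 163 173 S 177 176 177 187 178 96 38 149 144 78 65 72 90 147 112 55 161 187
```

By the rim in the same picture, the neck's lower end sits about 2–4 mm above the mouth plane. That means home, not resting. A steady ±0.05 N m also opposed each turn, matching the barrel's friction. I'll turn clockwise again to the stop and check the key's angle in the image.

```bash
python3 -m creep '[[0,0.008,-0.02,1,0.3],[0,0.008,0,1,0.3],[0,0.008,0,1,0.3],[0,0.008,0,1,0.3],[0,0.008,0,1,0.3],[0,0.008,0,1,0.3],[0,0.008,0,1,0.3],[0,0.008,0,1,0.3],[0,0.008,0,1,0.3],[0,0.008,0,1,0.3],[0,0.008,0,1,0.3],[0,0,0,0,0.3]]' 25;python3 -c "
from h import *
to(.5609,.0197,95)"; python3 -m creep '[[0,0.008,0,0.8,0.3],[0,0.008,0,0.8,0.3],[0,0.008,0,0.8,0.3],[0,0,0,0,0.3]]';python3 -c "
from h import *
to(.5609,.0197,95)"; python3 tilt.py | cut -c 1-130 | sed -n '4,24p'
```

```text
clock: 41.82
position: [0.5607, 0.024, 0.1418]
ee_rot: [2.058, 2.371, 0.002]
force: [1.4, -2.4, 4.2]
width: 0.433
gripper_force: 25.0
t 41.825 pos [0.5607 0.024  0.1418] yaw 98.09 F [ 1.4  -2.44  4.24] Tq [-0.84 -0.95  0.05] w 0.433 gf 24.99782145023346 j7 -0.24
tool shift units [-0.108 -0.009  0.   ] turn units 0.77
clock: 42.32
position: [0.5615, 0.0241, 0.1418]
ee_rot: [2.248, 2.192, 0.002]
force: [2.0, -3.2, 5.7]
width: 0.431
gripper_force: 25.0
t 42.325 pos [0.5615 0.0241 0.1418] yaw 88.53 F [ 1.99 -3.2   5.67] Tq [-0.98 -0.81  0.02] w 0.431 gf 24.999519288539886 j7 -0.39
tool shift units [-0.11  -0.012  0.   ] turn units -1.62
200 z0.151 depth a: (np.float64(-34.2), np.float64(35.7)) V: 108 139 154 153 152 120 121 135 135 132 134 132 133 132 133 133 90 38
201 z0.147 depth a: (np.float64(-34.3), np.float64(32.7)) V: 99 136 152 155 153 119 120 133 133 132 132 131 132 130 131 145 117 57
202 z0.143 depth a: (np.float64(-34.5), np.float64(29.6)) V: 90 132 153 154 151 119 120 134 132 133 131 129 130 129 131 160 160 11
203 z0.140 depth a: (np.float64(-31.6), np.float64(26.5)) V: 106 1
[... 1591 characters left out ...]
125 105 81 122 145 143 143 151 164 140 163 17
216 z0.088 depth a: (np.float64(-14.8), np.float64(16.6)) V: 159 169 173 175 157 152 172 137 90 123 146 144 143 154 176 179 136 16
217 z0.084 depth a: (np.float64(-18.1), np.float64(16.5)) V: 171 173 172 175 133 177 188 167 121 127 143 142 140 157 173 187 143 1
218 z0.080 depth a: (np.float64(-18.2), np.float64(48.1)) V: 170 169 172 173 140 171 189 185 135 138 147 134 132 159 171 181 134 1
219 z0.076 depth a: (np.float64(-34.1), np.float64(48.1)) V: 169 169 169 171 159 146 175 182 139 129 135 122 113 145 165 161 150 1
220 z0.072 depth a: (np.float64(-43.7), np.float64(48.1)) V: 169 169 169 170 171 156 129 161 148 126 134 136 123 133 134 127 163 1
```

The neck's faces confirm the key turned with the tool (about 78° clockwise). I'll let go, rise, and try the cover as the decisive test.

```bash
python3 -m creep '[[0,0,-0.02,0,0.62],[0,0,0,0,0.62],[0,0,0,0,0.62],[0,0,-0.3,0,0.62],[0,0,-0.6,0,0.62],[0,0,-0.8,0,0.62],[0,0,0,0,0]]';python3 tilt.py | cut -c 1-130 | sed -n '17,24p'; python3 -c "
from h import *
to(.580,.102,77,.077)"
```

```text
clock: 43.25
position: [0.5621, 0.0249, 0.2131]
ee_rot: [2.248, 2.19, 0.006]
force: [-0.2, 0.2, -1.1]
width: 0.555
gripper_force: 0.0
213 z0.100 depth a: (np.float64(-8.2), np.float64(7.4)) V: 170 171 173 176 176 176 161 120 83 122 144 142 141 127 139 159 164 168 
214 z0.096 depth a: (np.float64(-8.3), np.float64(7.3)) V: 167 172 175 160 147 140 130 104 86 124 144 144 142 131 126 163 176 174 
215 z0.092 depth a: (np.float64(-11.6), np.float64(13.5)) V: 136 137 144 152 158 144 127 103 90 128 144 142 141 151 164 141 163 17
216 z0.088 depth a: (np.float64(-14.8), np.float64(16.6)) V: 160 168 173 173 153 151 171 135 98 132 146 142 139 150 176 180 133 16
217 z0.084 depth a: (np.float64(-18.1), np.float64(16.5)) V: 170 173 173 171 133 177 189 167 119 139 151 143 138 145 167 184 143 1
218 z0.080 depth a: (np.float64(-18.2), np.float64(48.1)) V: 170 169 169 173 139 169 187 184 137 142 150 134 130 145 163 182 133 1
219 z0.076 depth a: (np.float64(-43.6), np.float64(48.1)) V: 168 167 169 170 158 145 174 180 138 127 133 121 112 145 165 160 147 1
220 z0.072 depth a: (np.float64(-43.7), np.float64(48.1)) V: 168 168 169 169 170 155 129 157 147 126 131 134 121 133 137 128 160 1
t 43.3 pos [0.5612 0.0246 0.2115] yaw 88.48 F [-0.55 -0.22 -0.63] Tq [-0.03 -0.07  0.02] w 0.514 gf 0.0 j7 -0.35
tool shift units [1.946 0.408 3.364] turn units 2.87
```

```bash
python3 -m creep '[[0.5,0.1,0,1,0],[0.7,0.1,0,1,0],[0.5,0,0,0.9,0],[0.2,0,0.6,0,0],[0,0,0.9,0,0],[0,0,0.9,0,0],[0,0,0.7,0,0],[0,0,0.25,0,0],[0,0,0,0,0]]'; python3 - <<'E'
from h import *
to(.580,.102,77,.077)
s=grab('scene');h=cv2.cvtColor(s['pixels'],cv2.COLOR_BGR2HSV);m=cv2.inRange(h,(0,160,60),(8,255,255));m[:160]=0;m[225:]=0;m[:,:255]=0;m[:,300:]=0
ys,xs=np.nonzero(m);print(len(ys),ys.min() if len(ys) else 0,ys.max() if len(ys) else 0)
c=np.array(s['position']);L=np.array([.561,.019,0]);n=c-L;n[2]=0;n/=np.linalg.norm(n)
for y in np.unique(ys):
    r=rays(s,[(276,y)])[0];P=c+r*(((L-c)@n)/(r@n));print(y,P[2].round(4),(ys==y).sum(),xs[ys==y].min(),xs[ys==y].max())
E
```

```text
clock: 44.42
position: [0.5765, 0.0992, 0.0755]
ee_rot: [-2.46, -1.953, 0.002]
force: [0.4, -0.1, -0.2]
width: 0.007
gripper_force: 0.0
t 44.425 pos [0.5765 0.0992 0.0755] yaw 76.88 F [ 0.4  -0.13 -0.17] Tq [-0.04 -0.11 -0.05] w 0.007 gf 0.0 j7 -0.74
tool shift units [ 0.089  0.07  -0.037] turn units -0.03
68 160 203
160 0.2914 5 264 268
161 0.2881 5 264 268
162 0.2848 3 266 268
163 0.2816 1 268 268
193 0.177 1 272 272
194 0.1733 4 270 273
195 0.1696 5 270 274
196 0.1659 6 270 275
197 0.1622 6 270 275
198 0.1584 6 270 275
199 0.1546 6 270 275
200 0.1508 6 270 275
201 0.147 6 270 275
202 0.1432 5 271 275
203 0.1394 3 271 273
```

```bash
python3 -m creep '[[0.15,0.06,0,0,0],[0.15,0,0,0,0],[0.1,0,0,0,0],[0,0,0,0,0]]'; python3 -m creep '[[0.1,0,0,0,0],[0.1,0,0,0,0],[0,0,0,0,0]]'
```

```text
clock: 44.98
position: [0.583, 0.1149, 0.0761]
ee_rot: [2.46, 1.954, 0.001]
force: [-0.3, -0.4, -0.7]
width: 0.01
gripper_force: 0.0
clock: 45.35
position: [0.5847, 0.1227, 0.0759]
ee_rot: [-2.46, -1.954, -0.001]
force: [-0.4, -1.0, 0.4]
width: 0.008
gripper_force: 0.2
```

```bash
python3 -m creep '[[0.2,0,0,0,0],[0.2,0,0,0,0],[0,0,0,0,0]]'; python3 - <<'E'
from h import *
to(.580,.102,77,.077)
s=grab('scene');t=grab('top')
h=cv2.cvtColor(t['pixels'],cv2.COLOR_BGR2HSV)
hs=cv2.cvtColor(s['pixels'],cv2.COLOR_BGR2HSV)
m=cv2.inRange(hs,(0,0,130),(179,45,255));m[:200]=0;m[300:]=0;m[:,:240]=0;m[:,340:]=0
print('white now',m[200:300].any(1).nonzero()[0][[0,-1]]+200)
P=onz(s,np.c_[m.nonzero()[1],m.nonzero()[0]].astype(float),.062);a=(P[:,:2]-[.561,.0195])@[.225,.974];print('cover along box',np.percentile(a,[1,5,50,95,99]).round(3))
cv2.imwrite('pics/n6.png',cv2.resize(s['pixels'][170:310,220:360],None,fx=4.2,fy=4.2))
E
```

```text
clock: 45.72
position: [0.5884, 0.1393, 0.0759]
ee_rot: [-2.459, -1.954, -0.002]
force: [0.1, 0.2, -0.1]
width: 0.002
gripper_force: 0.0
t 45.725 pos [0.5884 0.1393 0.0759] yaw 76.96 F [ 0.1   0.16 -0.13] Tq [-0.06 -0.08 -0.01] w 0.002 gf 0.0 j7 -0.8
tool shift units [-0.956  0.006 -0.029] turn units -0.01
white now [200 278]
cover along box [-0.077 -0.062  0.143  0.188  0.219]
```

View pics/n6.png

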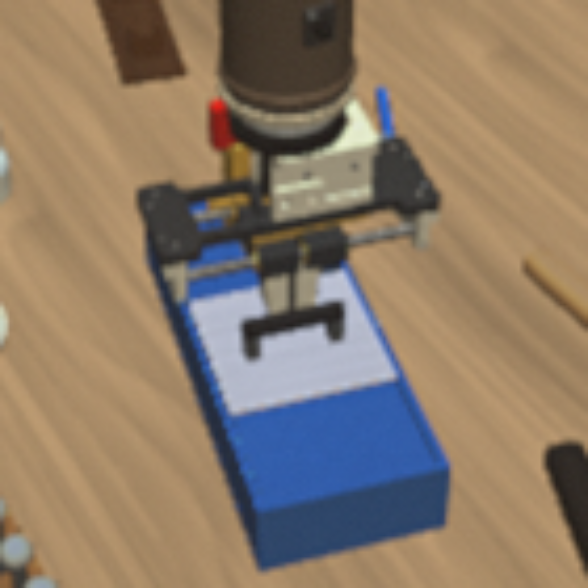

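The cover is sliding: the handle is now at scene (290,246), from (287,239) when shut. So the lock is open and the key is home. I'll push on to the stop.

```bash
python3 -m creep '[[0.25,0,0,0,0],[0.3,0,0,0,0],[0.3,0,0,0,0],[0.3,0,0,0,0],[0.25,0,0,0,0],[0.15,0,0,0,0],[0.1,0,0,0,0],[0,0,0,0,0]]';python3 -m creep '[[0.1,0,0,0,0],[0.05,0,0,0,0],[0,0,0,0,0]]'
```

```text
clock: 46.82
position: [0.6031, 0.2028, 0.076]
ee_rot: [-2.46, -1.953, -0.001]
force: [0.0, -0.6, -0.2]
width: 0.005
gripper_force: 0.0
clock: 47.2
position: [0.6042, 0.2069, 0.0758]
ee_rot: [2.461, 1.952, -0.003]
force: [-1.8, -3.5, 3.2]
width: 0.004
gripper_force: 2.3
```

```bash
python3 -m creep '[[0.06,0,0,0,0],[0,0,0,0,0]]';python3 -m creep '[[0.06,0,0,0,0],[0,0,0,0,0]]'
```

```text
clock: 47.45
position: [0.6042, 0.207, 0.0758]
ee_rot: [2.461, 1.95, -0.008]
force: [-4.5, -9.8, 7.2]
width: 0.003
gripper_force: 5.6
clock: 47.7
position: [0.6042, 0.2071, 0.0757]
ee_rot: [2.461, 1.947, -0.013]
force: [-9.3, -16.9, 12.4]
width: 0.008
gripper_force: 8.9
```

At the stop (17 N with no motion). Backing off and rising.

```bash
python3 -m creep '[[-0.3,0,0,0,0],[-0.3,0,0,0,0],[0,0,-0.8,0,0],[0,0,-1,0,0],[0,0,-1,0,0],[0,0,-1,0,0],[0.5,0,0,0,0],[1,0,0,0,0],[0,0,0,0,0],[0,0,0,0,0]]'; python3 - <<'E'
from h import *
to(.58,.1)
s=grab('scene');h=cv2.cvtColor(s['pixels'],cv2.COLOR_BGR2HSV);c=np.array(s['position'])
d=cv2.inRange(s['pixels'],(0,0,0),(50,50,50));d[:235]=0;d[290:]=0;d[:,:270]=0;d[:,325:]=0
n,l,st,ce=cv2.connectedComponentsWithStats(d)
for i in range(1,n):
    if st[i,4]>15: P=onz(s,[ce[i]],.086)[0];print('dark',ce[i].round(1),st[i],'along',((P[:2]-[.561,.0195])@[.225,.974]).round(4))
m=cv2.inRange(h,(0,160,60),(8,255,255));m[:160]=0;m[225:]=0;m[:,:255]=0;m[:,300:]=0
ys,xs=np.nonzero(m);print('red',len(ys),ys.min(),ys.max(),xs.min(),xs.max())
b=h[190:224,268:284]
for y in range(212,222): print(y,[tuple(int(v) for v in h[y,x,:2]) for x in(274,275,276,277)])
E
```

```text
clock: 48.95
position: [0.6134, 0.2476, 0.2267]
ee_rot: [-2.46, -1.954, 0.002]
force: [1.4, -0.4, 0.3]
width: 0.008
gripper_force: 0.0
t 48.95 pos [0.6134 0.2476 0.2267] yaw 76.93 F [ 1.39 -0.43  0.32] Tq [-0.06 -0.07  0.05] w 0.008 gf 0.0 j7 -0.87
tool shift units [-3.784e+00  2.100e-02  3.000e-03] turn units None
dark [296.9 262.6] [285 259  24   9  81] along 0.2094
red 63 160 199 264 280
212 [(15, 22), (10, 34), (15, 66), (16, 115)]
213 [(19, 68), (18, 155), (18, 169), (19, 171)]
214 [(18, 80), (19, 168), (19, 169), (19, 152)]
215 [(20, 53), (17, 79), (19, 77), (18, 59)]
216 [(23, 29), (19, 17), (21, 15), (25, 13)]
217 [(21, 31), (25, 14), (12, 13), (0, 3)]
218 [(21, 43), (21, 46), (23, 39), (21, 21)]
219 [(21, 49), (25, 48), (22, 46), (23, 29)]
220 [(21, 77), (20, 81), (22, 70), (20, 76)]
221 [(21, 85), (22, 113), (21, 113), (20, 117)]
```

```bash
python3 -m creep '[[0,-0.8,-0.5,0,0],[0,-1,-0.5,0,0],[0,-1,-0.5,0,0],[0,-1,0,0,0],[0,-0.5,0,0,0],[0,0,0,0,0]]'; python3 tilt.py | cut -c 1-200 | sed -n '1,26p'; python3 - <<'E'
from h import *
to(.58,.1)
s=load('scene')
t=grab('top');o=cv2.cvtColor(t['pixels'],cv2.COLOR_BGR2HSV)
m=cv2.inRange(o,(0,160,60),(8,255,255));m[:150]=0;m[215:]=0;m[:,:260]=0;m[:,310:]=0
ys,xs=np.nonzero(m);print('top red',len(ys))
if len(ys):
    P=cloud(t,np.c_[xs,ys]);print(np.median(P,0).round(4),P[:,2].min(),P[:,2].max());r=cv2.minAreaRect(onz(t,np.c_[xs,ys].astype(float),.178)[:,:2].astype(np.float32)*1000);print(r)
E
```

```text
clock: 49.75
position: [0.4459, 0.2863, 0.288]
ee_rot: [2.46, 1.954, 0.0]
force: [1.0, 0.1, -0.2]
width: 0.005
gripper_force: 0.0
image-right e [-0.881  0.472  0.   ]
198 z0.159 depth a: (np.float64(-18.8), np.float64(17.6)) V: 166 169 171 136 109 123 132 134 132 132 130 131 131 128 128 129 160 174 S 101 100 100 114 175 209 207 200 201 199 208 199 206 205 209 192 1
199 z0.155 depth a: (np.float64(-18.9), np.float64(17.5)) V: 168 167 170 136 108 123 133 132 132 132 132 131 130 129 128 129 157 175 S 99 98 96 116 177 205 205 207 201 201 199 195 202 204 209 192 112 
200 z0.151 depth a: (np.float64(-19.0), np.float64(17.5)) V: 170 169 169 135 105 123 133 132 131 131 130 129 128 128 127 128 159 175 S 99 98 97 115 182 201 205 203 206 202 200 206 203 203 209 197 112 
201 z0.147 depth a: (np.float64(-19.1), np.float64(17.4)) V: 171 171 170 141 108 120 133 131 130 129 128 128 129 127 125 136 165 177 S 100 98 98 110 161 208 201 200 202 204 201 201 204 205 210 189 116
202 z0.143 depth a: (np.float64(-19.3), np.float64(17.4)) V: 172 173 172 145 107 117 132 129 131 130 128 128 133 133 125 149 174 
[... 3595 characters left out ...]
 131 125 158 168 S 178 177 178 181 175 96 37 151 136 73 68 71 98 152 117 53 161 185
221 z0.068 depth a: (np.float64(-43.9), np.float64(48.1)) V: 166 166 164 166 168 170 129 117 125 115 114 118 120 123 115 161 172 171 S 177 177 180 181 185 182 123 102 157 113 110 117 140 143 67 176 18
[-29.3 -26.2 -23.1 -20.  -16.9 -13.9 -10.8  -7.7  -4.6  -1.5   1.6   4.7
t 49.8 pos [0.4471 0.2858 0.2878] yaw 76.83 F [ 0.52  0.23 -0.47] Tq [-0.02 -0.1  -0.  ] w 0.003 gf 0.0 j7 -1.04
tool shift units [-3.766  4.292  0.005] turn units None
top red 68
[0.5565 0.0204 0.1773] 0.16959311141980815 0.1820922831020959
((558.9945068359375, 20.40834617614746), (38.2205810546875, 10.128034591674805), 0.8170909285545349)
```

Top view: the bow's top is at z 0.177 (home is 0.178) and it is turned 76° from the box axis. The handle is at 209 mm, so the cover is about 99 mm open.

```bash
python3 -c "
from cell import sign_off
print(sign_off())"
```

```text
the job is handed in; nothing more can be done
None
```

The job is handed in: by my last camera check the key stands home in the lock, turned about 76° clockwise, and the cover is about 99 mm open at its stop. The hand-in call returned no verdict, so I don't know how it was judged.

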